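# Fit a jaw insert and lock it with the cam lever

## Task

Fit the serrated wedge jaw insert into the jaw holder: teeth up, narrow end towards the sprung pad, set it down flat on the floor of the tapered pocket and let go of it. Then push the holder's cam lever round through its quarter turn until it is hard against its end stop, so that the cam clamps the insert against the pad and the lever stays there. Work by feel and gently: no more than 25 N on the lever or on the insert in its pocket, and leave the other things on the desk where they are.

Things in the scene. Friction and masses are not known exactly. Their poses are not given: they have to be found in the camera images.
- jaw_insert: Loose wedge jaw insert of a tensile grip: dark grey steel, 64 mm long (its x), 18 mm high, tapered in plan from 28 mm wide at its -x end to 20 mm at its +x end (24 mm in the middle, both sides upright and plain), cross teeth on its top face, about 0.14 kg. Origin at the centre of its underside, z up; it starts teeth up on the desk.
- jaw_holder: Steel quick-change jaw holder, fixed on the desk, base plate 76 mm (x) by 172 mm (y) and 10 mm thick. Origin on the desk under the centre of the pocket; its y runs along the pocket, from the cam lever (at -y) to the sprung pad (at +y); z up. The abutment block behind the pad (y from +45 to +64 mm) is 34 mm high, two steel stop pins beside the lever pivot are 46 mm high.
- pocket: Tapered channel along the holder's y, insert's narrow end towards +y: floor 16 mm above the desk, two walls 11 mm thick, 7.2 mm high (top 2.6 mm bevelled outward at 45 degrees), y = -27 to +29 mm. Inner faces 13.2 mm off the centre line at the pocket centre, converging 0.062 mm per mm towards +y: 1.2 mm room each side. Ends open: cam at -y, sprung pad at +y. Origin and axes of the jaw holder.
- pocket_floor (a point): Centre of the pocket floor, 16 mm above the desk; the centre of the insert's underside goes here. With the lever fully open the insert has 2.8 mm of play at either end; with the lever 0.2 rad on, the cam takes 1.6 mm of that at its end. Clamping shifts the insert some 6 mm towards the pad. Axes as the jaw holder.
- pad_travel (a joint): Travel of the sprung steel pad at the +y end of the pocket, in m: 0 when relaxed, its nose (16 mm wide, 3 mm high, 19 mm above the desk) then 34.8 mm from the pocket centre; grows as the cam presses the insert against it along the holder's +y. Spring 14 N/mm; about 0.0026 with an insert clamped.
- lever_pivot (a point): Vertical pivot axis of the cam lever at handle height, 41 mm above the desk, 54 mm from the pocket centre towards the holder's -y. Axes as the jaw holder. Under the lever sits an eccentric cam disc of 20 mm radius that closes on the end of the insert.
- cam_turn (a joint): Lever angle in rad: 0 = open, handle along the holder's -x; grows counter-clockwise from above; 1.571 = locked, hard against the rigid end stop, handle along the holder's -y. Starts at 0 to 0.2; stays where left. Pushed slowly at mid-grip it takes 7 to 9 N at first, rising to 11 to 15 N over the last half as the cam drives the insert against the pad.
- cam_lever: The cam lever, cam and handle in one: flat steel bar 13 mm wide and 8 mm thick, then a round black grip of 17 mm diameter lying level from 59 to 115 mm from the pivot, its axis 41 mm above the desk, clear below down to the desk. Origin on the pivot axis at desk height; the handle points along its own -x; turns with the lever.
- lever_grip (a point): Centre of the round black grip, 87 mm from the pivot, 41 mm above the desk; turns with the lever.
- caliper: Bystander: digital caliper, 235 mm long, lying in front. Origin at the centre of its underside.
- roller_1: Bystander: steel roller 20 mm in diameter, 60 mm high, standing on its end. Origin at the centre of its underside.
- roller_2: Bystander: a second roller like it. Origin at the centre of its underside.
- weight_1: Bystander: brass check weight with a knob, 38 mm in diameter, 60 mm high. Origin at the centre of its underside.
- weight_2: Bystander: a smaller brass check weight, 30 mm in diameter, 47 mm high. Origin at the centre of its underside.
- marker_pen: Bystander: marker pen, 135 mm long, 16 mm thick, lying down. Origin at the centre of its underside.
- specimen_box: Bystander: shallow parts box with a clear lid, 91 by 130 mm, 37 mm high. Origin at the centre of its underside.
- narrow_end (a point): Middle of the insert's narrow end face (its +x end), 32 mm from the insert's centre and 9 mm above its underside.
Mind the look-alikes: they are no part of the job. Leave any brown or orange look-alike of the jaw_insert alone.

How it is judged:
By the outcome, as a careful person would: the job done as asked, in the order asked, and still so for the second after the job is handed in, with the robot touching nothing.
It also fails if it takes over 64 s, if anything falls off the work surface, if the arm or the gripper's body presses on something with over 40 N, if the wrist force passes 120 N, or if a joint passes its speed limit or range.

## Robot

A 6-joint arm with a two-finger parallel gripper is mounted at the origin on a cart in front of the work surface, level with it; the furniture and walls round the work are solid. World frame = base frame: x ahead of the robot, y to its left, z up, the work surface at z = 0. Lengths are in mm, angles in rad, forces in N, time in s.
With the tool pointing down it reaches from about 250 to 775 mm from the base axis. Payload 8.9 kg.
Tool frame: the origin (TCP) lies midway between the tips of the shut fingers; the grasp point (between the pads) lies 19 mm behind it; z points along the fingers, y is the direction in which the jaws open and shut (so a half turn about z gives the same grasp; the last joint's range is limited). The gripper opens to 85 mm and grips with 20 to 120 N. Pads are 22 mm wide; open, the fingers measure 114 mm over their backs; the gripper's body (76 mm by 85 mm) begins 54 mm behind the grasp point. The pads swing forward as they close: fully open they stand 13 mm farther back than shut.
Start: joints at [-1.284, 0.291, -0.153, 1.127, 0, 1.431], TCP at [216.852, -478.12, 231.305] pointing down, gripper open.
Joint ranges: [-2.52, 2.52], [-0.91, 1.74], [-1.3, 1.37], [-1.96, 2.02], [-1.52, 1.47], [-3.14, 3.14]. Speed limits (rad/s): [2.22, 2.22, 2.79, 3.14, 3.14, 3.14].

## Interface

Orientations are given as a rotation vector (axis times angle).
In Python, from workcell import bot gives the robot as it stands. The module is installed in compiled form; this text tells all that it offers.
- The arm moves only by the tool send_rows, never from a script. Its argument "motion" is a list of rows, each a list of 7 numbers: the shift along the tool's x, y, z in mm, then the turn, a rotation vector about the tool's x, y, z in rad, then the opening, from -1 (shut) to 1 (fully open). In form: [[dx, dy, dz, ax, ay, az, fingers], ...]. A call has 1 to 10 rows; each row shifts and turns the pose as measured when the row begins, along the tool's axes as they then stand; what a row does not reach is not made up. A row lasts 1/8 s, in which the tool goes at most 62.5 mm and 10.7 degrees, less where a joint would pass 70% of its speed; a pose out of reach is approached as far as the arm can. A call with a gripper value outside its range is refused whole. The fingers move at their own pace and stop on an object; "newtons" is the grip in N (left out, the last holds). Time passes only in rows, so rows that do not move let the fingers close. It gives the time, the measured TCP pose, the force and the opening at its end, in the units of the state.
- bot.observe(): the state, without advancing time (a new reading comes with each control period).
- bot.camera(name): name is "side" or "top" or "wrist"; returns the picture (384x512x3 uint8, red, green, blue); there is no depth.
- bot.calibration(name): a dict with "K" (3x3 intrinsics, pixels), "world_from_camera" (4x4, takes a point from camera to world coordinates). Camera axes: x right, y up, looking along -z (the intrinsics and any distortion apply to the point x, -y, -z); pixel columns grow to the right and rows downward; lengths in mm; the calibration is good to about 2 mm. A picture is of the moment at which its call begins: read the wrist's pose just before it. calibration takes no time and is no camera call; for the wrist camera it gives the pose at the moment of the call.
- bot.finish_job(): hands the job in, once; it reports no verdict.
Trained networks look in the newest picture that a camera, given by its name, has taken for a name from the list of things; names that differ only in an ending like _2 or _b are one class to them, and where a whole thing is asked for, a point or a joint stands for the part that bears it (a point fixed in the world has none). Each returns a list of dicts, best first, with "conf" (0 to 1); they miss things now and then, are a little off and sometimes report something else, mostly with a low value. They report only what shows in the picture. A call takes as long as a camera call. They do not tell look-alikes from the thing itself.
- bot.silhouettes(camera, name): "pixels" (384x512 bool, what is visible of it).
- bot.spot_point(camera, name): "centre" ([x, y, z] in mm, in the coordinates of the camera as it stood for that picture, good to about 4 mm: a listed point, or the origin of a listed thing).
The state is a dict: "time": time; "joints": joint angles; "joint_vel": joint speeds; "joint_torque": joint torques, N m; "ee_pos": TCP position; "tool_rot": TCP orientation; "wrist_force": force on the tool from outside, world axes, zero at the start; "torque": the same for the moment, N m; "gripper_width": opening from 0.0 (shut) to 1.0 (fully open).
Only numpy, scipy, OpenCV 4.12 (cv2) and the standard library are available. Lean on these libraries where they do the work, as an engineer would, in place of code of your own. Each camera call takes 0.05 s, during which the arm holds its last target.

## Working session

There is one attempt and no reset: what is moved stays moved. The work goes in short steps, Python scripts to look and compute and a tool call to move; the robot and the scene stay as the last step left them, time stands still between calls to the robot, and variables do not carry over. Pictures are saved under pics/ and viewed, and the job is handed in when it is done.

Besides the shell and the picture viewer there is one more tool, called by a JSON object that holds its "op" and its "data", one argument or row to a line. send_rows: Moves the arm, as the interface text tells. Its arguments: {"type":"object","properties":{"motion":{"type":"array"},"newtons":{"type":"number"}},"required":["motion"]}

```bash
ls; mkdir -p pics; python3 - <<'E'
from workcell import bot
import cv2,numpy as np
print(bot.observe())
for n in ("side","top","wrist"):
    im=bot.camera(n); cv2.imwrite(f"pics/{n}0.png",im[:,:,::-1])
    c=bot.calibration(n); print(n,np.round(c["K"],1).tolist(),np.round(c["world_from_camera"],3).tolist(), c.keys())
E
```

```text
pics
{'time': 0.0, 'joints': array([-1.28429712e+00,  2.91301396e-01, -1.54128306e-01,  1.12669849e+00,
       -1.48429805e-05,  1.43146853e+00]), 'joint_vel': array([-0.00167143, -0.00156531, -0.00039954,  0.00234588, -0.00042471,
       -0.00075147]), 'joint_torque': array([ 4.26072493e-04, -5.37146795e+01,  3.31368792e+01,  1.58495695e-02,
       -4.60915078e-05,  2.88681761e-06]), 'ee_pos': array([ 216.72365715, -477.69490998,  230.72059827]), 'tool_rot': array([-3.06935645e+00, -6.63564828e-01,  1.76986540e-04]), 'wrist_force': array([0.31997028, 0.5522949 , 0.57133831]), 'torque': array([-0.03759238,  0.0157463 ,  0.0148909 ]), 'gripper_width': 1.0000521127172852}
side [[453.7, 0.0, 254.0], [0.0, 453.7, 182.8], [0.0, 0.0, 1.0]] [[0.895, 0.267, -0.358, 45.356], [-0.446, 0.546, -0.709, -995.061], [0.006, 0.794, 0.608, 835.398], [0.0, 0.0, 0.0, 1.0]] dict_keys(['K', 'world_from_camera'])
top [[449.2, 0.0, 253.9], [0.0, 449.2, 183.6], [0.0, 0.0, 1.0]] [[0.015, 0.988, -0.153, 301.016], [-1.0, 0.019, 0.023, -95.726], [0.026, 0.152, 0.988, 1276.139], [0.0, 0.0, 0.0, 1.0]] dict_keys(['K', 'world_from_camera'])
wrist [[301.5, 0.0, 261.1], [0.0, 301.5, 187.6], [0.0, 0.0, 1.0]] [[0.413, 0.863, 0.292, 292.106], [-0.911, 0.392, 0.131, -442.946], [-0.001, -0.32, 0.947, 372.846], [0.0, 0.0, 0.0, 1.0]] dict_keys(['K', 'world_from_camera'])
```

View pics/top0.png

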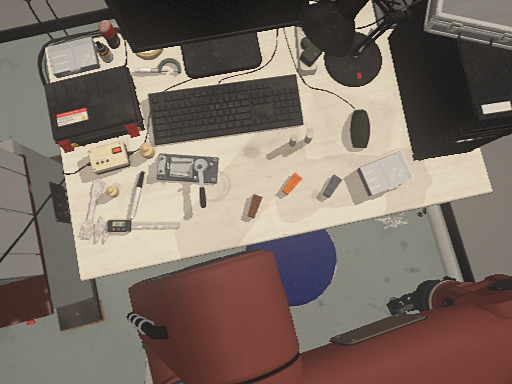

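View pics/side0.png

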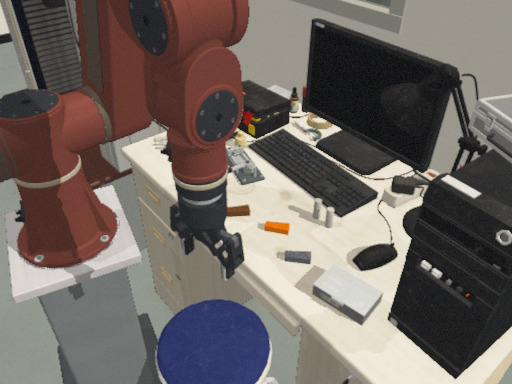

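View pics/wrist0.png

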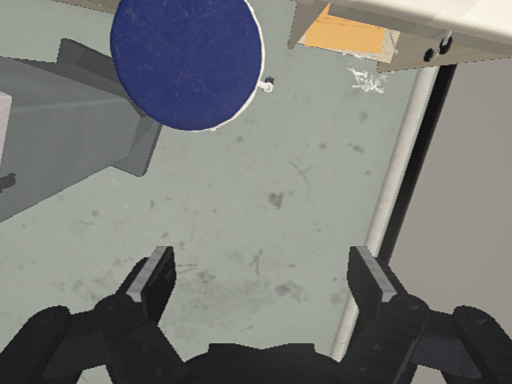

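The top view shows three wedge shapes: brown (255,206), orange (290,185) and dark grey (329,187). The dark grey one fits the description. The holder is at (190,168), with its lever grip at (203,197). I'll confirm this in a crop.

```bash
cat > h.py <<'E'
from workcell import bot
import cv2,numpy as np
from scipy.spatial.transform import Rotation as R
def proj(c,P):
    T=np.linalg.inv(c["world_from_camera"]); P=np.atleast_2d(P); q=P@T[:3,:3].T+T[:3,3]
    q=q*[1,-1,-1]; u=q@c["K"].T; return u[:,:2]/u[:,2:]
def ray(c,uv):
    d=np.linalg.inv(c["K"])@[uv[0],uv[1],1]; d=d*[1,-1,-1]; W=c["world_from_camera"]
    d=W[:3,:3]@d; return W[:3,3],d/np.linalg.norm(d)
def onz(c,uv,z):
    o,d=ray(c,uv); return o+d*(z-o[2])/d[2]
def tri(rs):
    A=np.zeros((3,3));b=np.zeros(3)
    for o,d in rs:
        M=np.eye(3)-np.outer(d,d);A+=M;b+=M@o
    return np.linalg.solve(A,b)
def w(c,p): 
    W=c["world_from_camera"]; return W[:3,:3]@np.array(p)+W[:3,3]
E
python3 - <<'E'
from h import *
t=cv2.imread("pics/top0.png"); s=cv2.imread("pics/side0.png")
a=cv2.resize(t[140:230,140:350],None,fx=3.6,fy=3.6,interpolation=cv2.INTER_CUBIC)
b=cv2.resize(s[190:290,210:350],None,fx=2.4,fy=2.4,interpolation=cv2.INTER_CUBIC)
b=np.pad(b,((0,0),(0,a.shape[1]-b.shape[1]),(0,0)))
cv2.imwrite("pics/crop0.png",np.vstack([a,b]))
for cam in ("top","side"):
    bot.camera(cam); c=bot.calibration(cam)
    for n in ("jaw_insert","jaw_holder","pocket_floor","lever_pivot","lever_grip","narrow_end"):
        print(cam,n,[(round(x["conf"],2),np.round(w(c,x["centre"])).tolist(),np.round(proj(c,w(c,x["centre"]))).tolist()) for x in bot.spot_point(cam,n)][:4])
print(bot.observe()["time"])
E
```

```text
top jaw_insert [(0.61, [433.0, -125.0, -3.0], [[253.0, 206.0]]), (0.6, [491.0, -349.0, -2.0], [[331.0, 188.0]]), (0.53, [498.0, -232.0, -0.0], [[291.0, 184.0]])]
top jaw_holder [(0.83, [539.0, 81.0, -2.0], [[182.0, 169.0]])]
top pocket_floor [(0.87, [540.0, 80.0, 19.0], [[182.0, 167.0]])]
top lever_pivot [(0.6, [542.0, 27.0, 41.0], [[200.0, 165.0]])]
top lever_grip [(0.6, [456.0, 18.0, 42.0], [[202.0, 196.0]])]
top narrow_end [(0.71, [470.0, -216.0, 10.0], [[286.0, 194.0]]), (0.57, [470.0, -328.0, 6.0], [[324.0, 194.0]]), (0.45, [400.0, -117.0, 1.0], [[250.0, 218.0]])]
side jaw_insert [(0.63, [497.0, -345.0, 2.0], [[298.0, 257.0]]), (0.53, [498.0, -229.0, 1.0], [[276.0, 229.0]]), (0.51, [431.0, -122.0, -3.0], [[236.0, 213.0]])]
side jaw_holder [(0.59, [537.0, 81.0, -1.0], [[240.0, 165.0]])]
side pocket_floor [(0.85, [541.0, 83.0, 16.0], [[240.0, 161.0]])]
side lever_pivot [(0.77, [532.0, 24.0, 44.0], [[246.0, 163.0]])]
side lever_grip [(0.46, [453.0, 22.0, 39.0], [[222.0, 172.0]])]
side narrow_end [(0.79, [471.0, -332.0, 9.0], [[286.0, 255.0]]), (0.79, [399.0, -115.0, 9.0], [[225.0, 212.0]]), (0.66, [471.0, -213.0, 11.0], [[264.0, 225.0]]), (0.2, [451.0, 20.0, 41.0], [[222.0, 172.0]])]
0.85
```

View pics/crop0.png

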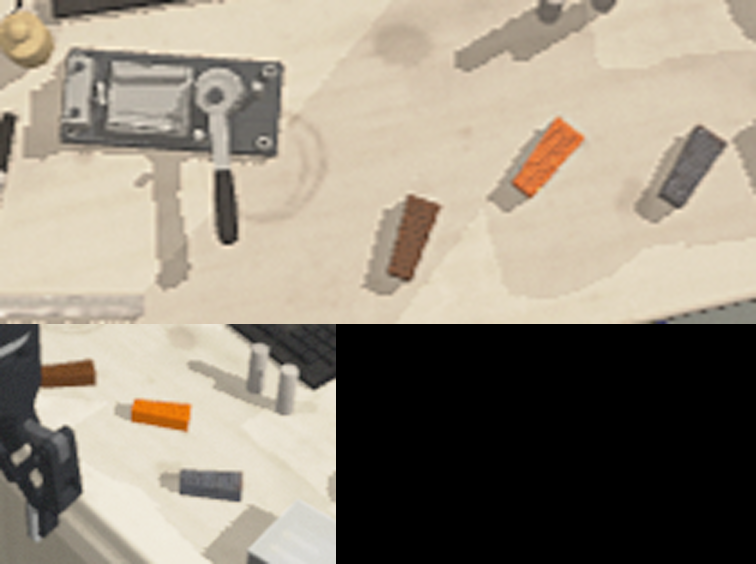

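Confirmed: the dark grey wedge at top (329,187) / side (298,257) is the steel insert. The brown and orange ones are decoys. Next I'll work out a viewing pose above it for the wrist camera.

```bash
cat >> h.py <<'E'
def tool(st): return R.from_rotvec(st["tool_rot"]), np.array(st["ee_pos"])
def down(yaw):  # tool y axis along world yaw, z down ; x = y cross z
    y=np.array([np.cos(yaw),np.sin(yaw),0]); z=np.array([0,0,-1.]); x=np.cross(y,z)
    return R.from_matrix(np.stack([x,y,z],1))
def go(p,yaw,st=None):
    """yaw of tool y (deg)"""
    st=st or bot.observe(); r,p0=tool(st); Rt=down(np.radians(yaw))
    d=r.inv().apply(np.array(p)-p0); a=(r.inv()*Rt).as_rotvec()
    print("t",round(st["time"],2),"TCP",np.round(p0,1),"yaw_y",np.round(np.degrees(np.arctan2(*r.as_matrix()[[1,0],1])),1),"tilt",np.round(r.as_matrix()[:2,2],4),"F",np.round(st["wrist_force"],1),"w",round(st["gripper_width"],3),"j",np.round(st["joints"],2))
    print("total shift(tool)",np.round(d,1),"turn",np.round(a,4),"deg",np.round(np.degrees(np.linalg.norm(a)),1)); return d,a
E
python3 - <<'E'
from h import *
st=bot.observe(); r,p=tool(st); print(r.as_matrix().round(3))
c=bot.calibration("wrist"); print("cam in tool",r.inv().apply(c["world_from_camera"][:3,3]-p).round(1))
for u in [(261,188),(261,300)]: print(u,onz(c,u,0).round())
go([495,-347,200],55);go([495,-347,200],-125)
E
```

```text
[[ 0.911  0.413 -0.   ]
 [ 0.413 -0.911  0.   ]
 [-0.    -0.    -1.   ]]
cam in tool [  83.1   -0.8 -142. ]
(261, 188) [ 177. -495.    0.]
(261, 300) [  16. -568.    0.]
t 0.85 TCP [ 216.8 -478.1  231.3] yaw_y -65.6 tilt [-0.  0.] F [0.3 0.2 0.1] w 1.003 j [-1.28  0.29 -0.15  1.13 -0.    1.43]
total shift(tool) [307.5  -4.5  31.3] turn [-0.    -0.    -2.105] deg 120.6
t 0.85 TCP [ 216.8 -478.1  231.3] yaw_y -65.6 tilt [-0.  0.] F [0.3 0.2 0.1] w 1.003 j [-1.28  0.29 -0.15  1.13 -0.    1.43]
total shift(tool) [307.5  -4.5  31.3] turn [-0.      0.      1.0366] deg 59.4
```

```bash
cat >> h.py <<'E'
def rows(p,yaw,n,turn=None):
    st=bot.observe(); d,a=go(p,yaw,st); az=a[2] if turn is None else turn
    r,p0=tool(st); dw=(np.array(p)-p0)/n
    for k in range(n):
        rk=r*R.from_rotvec([0,0,az*k/n]); print(np.round(rk.inv().apply(dw),1).tolist(),round(az/n,3))
E
python3 - <<'E'
from h import *
rows([510,-357,200],55,12)
E
```

```text
t 0.85 TCP [ 216.8 -478.1  231.3] yaw_y -65.6 tilt [-0.  0.] F [0.3 0.2 0.1] w 1.003 j [-1.28  0.29 -0.15  1.13 -0.    1.43]
total shift(tool) [317.   10.8  31.3] turn [-0.    -0.    -2.105] deg 120.6
[26.4, 0.9, 2.6] -0.175
[25.9, 5.5, 2.6] -0.175
[24.5, 9.9, 2.6] -0.175
[22.4, 14.0, 2.6] -0.175
[19.6, 17.7, 2.6] -0.175
[16.2, 20.9, 2.6] -0.175
[12.3, 23.4, 2.6] -0.175
[8.0, 25.2, 2.6] -0.175
[3.5, 26.2, 2.6] -0.175
[-1.1, 26.4, 2.6] -0.175
[-5.7, 25.8, 2.6] -0.175
[-10.1, 24.4, 2.6] -0.175
```

{"op": "send_rows", "data": {
  "motion": [
    [26,1,2.6,0,0,-0.175,1],
    [26,5.5,2.6,0,0,-0.175,1],
    [24.5,10,2.6,0,0,-0.175,1],
    [22.5,14,2.6,0,0,-0.175,1],
    [19.5,17.5,2.6,0,0,-0.175,1],
    [16,21,2.6,0,0,-0.175,1],
    [12.5,23.5,2.6,0,0,-0.175,1],
    [8,25,2.6,0,0,-0.175,1],
    [3.5,26,2.6,0,0,-0.175,1],
    [-1,26.5,2.6,0,0,-0.175,1]
  ]
}}

```text
time: 2.1
ee_pos: [464.7, -370.2, 204.7]
tool_rot: [1.384, 2.819, -0.002]
wrist_force: [0.3, -0.6, -0.3]
gripper_width: 1.0
```

```bash
python3 - <<'E'
from h import *
rows([510,-357,200],55,4)
E
```

```text
t 2.1 TCP [ 464.7 -370.2  204.7] yaw_y 37.7 tilt [ 0.0002 -0.0015] F [ 0.3 -0.6 -0.3] w 1.0 j [-0.8   0.44 -0.01  1.12 -0.    0.12]
total shift(tool) [-17.2  43.9   4.7] turn [-0.0009  0.0012 -0.3018] deg 17.3
[-4.3, 11.0, 1.2] -0.075
[-5.1, 10.6, 1.2] -0.075
[-5.9, 10.2, 1.2] -0.075
[-6.7, 9.7, 1.2] -0.075
```

{"op": "send_rows", "data": {
  "motion": [
    [-6,15,1.6,0,0,-0.1,1],
    [-7,14,1.6,0,0,-0.1,1],
    [-8.5,13.5,1.6,0,0,-0.1,1],
    [0,0,0,0,0,0,1]
  ]
}}

```text
time: 2.6
ee_pos: [513.2, -354.6, 199.0]
tool_rot: [-0.927, -3.002, 0.001]
wrist_force: [-0.5, 0.1, 0.1]
gripper_width: 1.003
```

```bash
python3 - <<'E'
from h import *
c=bot.calibration("wrist");im=bot.camera("wrist"); cv2.imwrite("pics/w1.png",im[:,:,::-1]); np.savez("w1.npz",im=im,**c)
go([510,-357,200],55)
for n in ("jaw_insert","narrow_end"):
  for x in bot.spot_point("wrist",n): P=w(c,x["centre"]);print(n,round(x["conf"],2),P.round(1),proj(c,P).round())
E
```

```text
t 2.65 TCP [ 512.7 -354.9  199.1] yaw_y 55.6 tilt [-0.0005 -0.0009] F [0.4 0.3 0.4] w 1.0 j [-0.72  0.5   0.07  1.15 -0.   -0.12]
total shift(tool) [ 1.  -3.3 -0.9] turn [-0.001   0.0001  0.01  ] deg 0.6
jaw_insert 0.93 [ 4.932e+02 -3.476e+02  2.000e-01] [[256. 144.]]
jaw_insert 0.64 [ 496.4 -231.1    0. ] [[347.  85.]]
narrow_end 0.78 [ 465.9 -330.7    8.9] [[254. 115.]]
narrow_end 0.6 [ 474.6 -212.2    6.5] [[354.  55.]]
```

View pics/w1.png

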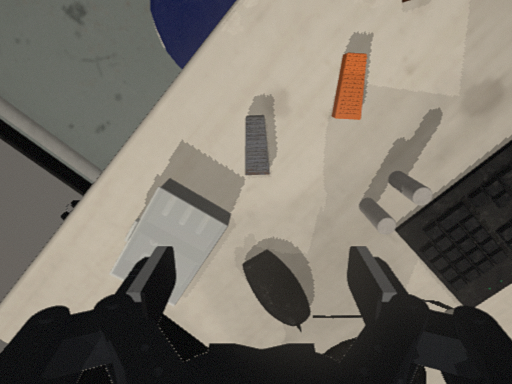

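```bash
cat >> h.py <<'E'
from scipy.optimize import least_squares, minimize
INS=np.array([(sx*32,sy*(14 if sx<0 else 10),z) for sx in(-1,1) for sy in(-1,1) for z in(0,18)],float)
def insverts(p): # x,y,z,yaw
    return R.from_euler("z",p[3]).apply(INS)+p[:3]
def hullmask(c,V,s=4):
    h=cv2.convexHull(proj(c,V).astype(np.float32)); m=np.zeros((384*s,512*s),np.uint8)
    cv2.fillConvexPoly(m,np.round((h*s+ (s-1)/2)).astype(np.int32),255); return cv2.resize(m,(512,384),interpolation=cv2.INTER_AREA)/255.
def fit(views,p0,fixz=True):
    def f(q):
        p=[q[0],q[1],0 if fixz else q[3],q[2]]
        return sum(np.abs(hullmask(c,insverts(p))-m).sum() for c,m in views)
    q0=[p0[0],p0[1],p0[3]]+([] if fixz else [p0[2]])
    d=[4,4,.12]+([] if fixz else [4]); S=np.array([q0]+[np.array(q0)+np.eye(len(q0))[i]*d[i] for i in range(len(q0))])
    o=minimize(f,q0,method="Nelder-Mead",options=dict(initial_simplex=S,maxiter=200,xatol=.02,fatol=.1)); return o.x,o.fun,f(q0)
def mask_at(cam,name,uv):
    for x in bot.silhouettes(cam,name):
        m=x["pixels"]; 
        if m[int(round(uv[1])),int(round(uv[0]))]: return m.astype(np.uint8),x["conf"]
E
python3 - <<'E'
from h import *
c={k:v for k,v in bot.calibration("wrist").items()}
bot.camera("wrist"); m,cf=mask_at("wrist","jaw_insert",(256,145)); print(cf,m.sum())
np.savez("m1.npz",m=m,**c)
for y in (2.53,2.53+np.pi): print(fit([(c,m)],[493,-347.6,0,y]))
rows([494,-348,100],55,3)
E
```

```text
0.6 1251
(array([ 493.8317609 , -346.85127455,    2.57386933]), np.float64(95.27843137254902), np.float64(149.2980392156863))
(array([ 493.9378858 , -347.43217593,    5.68500701]), np.float64(233.50588235294117), np.float64(254.35294117647055))
t 2.85 TCP [ 512.1 -355.4  199.5] yaw_y 55.5 tilt [-0.0002 -0.0012] F [-0.1  0.   0.8] w 0.998 j [-0.72  0.5   0.07  1.15 -0.   -0.12]
total shift(tool) [19.1 -4.1 99.5] turn [-0.0011  0.0005  0.0092] deg 0.5
[6.4, -1.4, 33.2] 0.003
[6.4, -1.4, 33.2] 0.003
[6.4, -1.4, 33.2] 0.003
```

{"op": "send_rows", "data": {
  "motion": [
    [6.5,-1.5,33,0,0,-0.015,0.2],
    [6.5,-1.5,33,0,0,-0.015,0.2],
    [6.5,-1.5,33,0,0,0,0.2],
    [0,0,0,0,0,0,0.2]
  ]
}}

```text
time: 3.35
ee_pos: [491.9, -350.0, 99.7]
tool_rot: [0.893, 3.009, -0.004]
wrist_force: [-0.5, 0.1, 0.3]
gripper_width: 0.599
```

```bash
python3 - <<'E'
from h import *
c=dict(bot.calibration("wrist"));im=bot.camera("wrist"); cv2.imwrite("pics/w2.png",im[:,:,::-1])
go([494,-347,100],57.5)
uv=proj(c,[494,-347,18])[0]; print(uv)
r=mask_at("wrist","jaw_insert",uv)
if r is None: print("none",[(x["conf"],x["pixels"].sum()) for x in bot.silhouettes("wrist","jaw_insert")])
else:
  m,cf=r; print(cf,m.sum())
  np.savez("m2.npz",m=m,**c)
  z=np.load("m1.npz"); c1={k:z[k] for k in("K","world_from_camera")}
  print(fit([(c,m)],[494,-347.,0,2.574]))
  print("2view",fit([(c,m),(c1,z["m"])],[494,-347.,0,2.574],False))
  o=im.copy(); cv2.polylines(o,[cv2.convexHull(proj(c,insverts([494,-347,0,2.574])).astype(np.int32))],True,(255,0,0),1); cv2.imwrite("pics/w2o.png",o[:,:,::-1])
E
```

```text
t 3.4 TCP [ 493.1 -351.   101.4] yaw_y 57.0 tilt [ 0.0042 -0.0054] F [ 0.6 -0.5  0.4] w 0.6 j [-0.74  0.53 -0.14  0.89 -0.   -0.16]
total shift(tool) [1.5 3.9 1.4] turn [-0.0023  0.0064 -0.0093] deg 0.7
[264.73863529 196.02284841]
0.72 2350
(array([ 493.27816058, -346.71587719,    2.57542935]), np.float64(108.39215686274508), np.float64(146.39999999999998))
2view (array([ 494.48007105, -347.30388465,    2.58228468,   -4.95205943]), np.float64(138.46666666666667), np.float64(243.29411764705878))
```

View pics/w2.png

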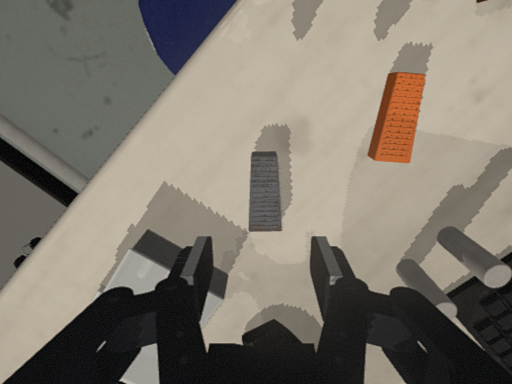

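```bash
python3 - <<'E'
from h import *
rows([493.6,-347,40],57.6,2)
E
```

```text
t 3.45 TCP [ 494.1 -351.7  102.6] yaw_y 57.0 tilt [ 0.0059 -0.007 ] F [ 0.4 -0.6  0.9] w 0.599 j [-0.74  0.53 -0.14  0.89 -0.   -0.16]
total shift(tool) [ 3.5  3.9 62.6] turn [-0.0026  0.0088 -0.0108] deg 0.8
[1.8, 1.9, 31.3] -0.005
[1.8, 1.9, 31.3] -0.005
```

{"op": "send_rows", "data": {
  "motion": [
    [2,2,20,-0.001,0.004,-0.005,0.2],
    [1.5,2,20,-0.001,0.004,-0.005,0.2],
    [0,0,20,0,0,0,0.2],
    [0,0,0,0,0,0,0.2],
    [0,0,0,0,0,0,0.2]
  ]
}}

```text
time: 4.08
ee_pos: [500.0, -352.5, 51.3]
tool_rot: [0.875, 3.002, -0.012]
wrist_force: [-0.1, 0.7, 0.5]
gripper_width: 0.596
```

```bash
python3 - <<'E'
from h import *
go([493.6,-347,7.5],57.6)
c=dict(bot.calibration("wrist"));im=bot.camera("wrist"); cv2.imwrite("pics/w3.png",im[:,:,::-1])
uv=proj(c,[494,-347,18])[0]
r=mask_at("wrist","jaw_insert",uv)
if r: print(r[1],r[0].sum(),fit([(c,r[0])],[494,-347.,0,2.574]))
go([493.6,-347,7.5],57.6)
E
```

```text
t 4.08 TCP [ 500.  -352.5   51.3] yaw_y 57.5 tilt [ 0.0122 -0.0115] F [-0.1  0.7  0.5] w 0.596 j [-0.73  0.59 -0.19  0.78 -0.   -0.17]
total shift(tool) [ 9.1  1.4 43.6] turn [-0.0032  0.0164 -0.0021] deg 1.0
0.64 3777 (array([ 493.3681168, -346.7393767,    2.5808825]), np.float64(98.15686274509804), np.float64(156.90980392156862))
t 4.17 TCP [ 499.8 -352.4   51. ] yaw_y 57.5 tilt [ 0.0119 -0.0113] F [ 1.2  0.1 -0.7] w 0.605 j [-0.73  0.59 -0.19  0.78 -0.   -0.17]
total shift(tool) [ 8.8  1.3 43.4] turn [-0.0031  0.0161 -0.002 ] deg 0.9
```

View pics/w3.png

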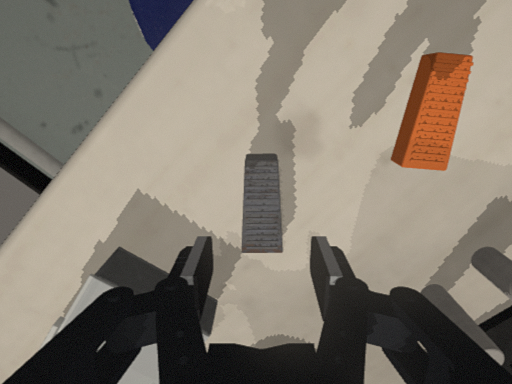

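{"op": "send_rows", "data": {
  "motion": [
    [4.5,0.5,5,-0.002,0.008,0,0.2],
    [4.5,0.5,5,-0.002,0.008,0,0.2],
    [0,0,5,0,0,0,0.2],
    [0,0,0,0,0,0,0.2]
  ]
}}

```text
time: 4.68
ee_pos: [492.6, -346.6, 35.8]
tool_rot: [0.88, 3.016, 0.002]
wrist_force: [-0.6, -0.1, -1.1]
gripper_width: 0.597
```

```bash
python3 - <<'E'
from h import *
go([493.4,-346.7,7.5],57.8)
E
```

```text
t 4.67 TCP [ 492.6 -346.6   35.8] yaw_y 57.5 tilt [0.0005 0.0009] F [-0.6 -0.1 -1.1] w 0.597 j [-0.74  0.6  -0.21  0.76  0.   -0.17]
total shift(tool) [-0.7  0.3 28.4] turn [ 0.0011 -0.0001 -0.0056] deg 0.3
```

{"op": "send_rows", "data": {
  "motion": [
    [-0.5,0.3,7,0.001,0,-0.005,0.2],
    [0,0,7,0,0,0,0.2],
    [0,0,7,0,0,0,0.2],
    [0,0,5,0,0,0,0.2],
    [0,0,2,0,0,0,0.2],
    [0,0,0,0,0,0,0.2]
  ],
  "newtons": 25
}}

```text
time: 5.42
ee_pos: [493.1, -346.5, 5.4]
tool_rot: [-0.871, -3.018, -0.0]
wrist_force: [-0.3, -0.5, -0.2]
gripper_width: 0.604
```

```bash
python3 - <<'E'
from h import *
go([493.4,-346.7,7.5],57.8)
E
```

```text
t 5.42 TCP [ 493.1 -346.5    5.4] yaw_y 57.8 tilt [-0.0005  0.0004] F [-0.3 -0.5 -0.2] w 0.604 j [-0.73  0.64 -0.23  0.7  -0.   -0.17]
total shift(tool) [-0.3 -0.  -2.1] turn [ 0.0001 -0.0006 -0.0002] deg 0.0
```

Well placed. I'll raise 2.5 mm and close.

{"op": "send_rows", "data": {
  "motion": [
    [0,0,-2.5,0,0,0,0.2],
    [0,0,0,0,0,0,-0.4],
    [0,0,0,0,0,0,-1],
    [0,0,0,0,0,0,-1],
    [0,0,0,0,0,0,-1],
    [0,0,0,0,0,0,-1]
  ],
  "newtons": 25
}}

```text
time: 6.18
ee_pos: [493.5, -346.8, 8.8]
tool_rot: [0.871, 3.018, -0.0]
wrist_force: [-0.5, -0.8, -0.5]
gripper_width: 0.276
```

```bash
python3 - <<'E'
from h import *
go([493.4,-346.7,7.5],57.8)
c=dict(bot.calibration("wrist"));im=bot.camera("wrist"); cv2.imwrite("pics/w4.png",im[:,:,::-1])
E
```

```text
t 6.17 TCP [ 493.5 -346.8    8.8] yaw_y 57.8 tilt [ 0.0003 -0.0003] F [-0.5 -0.8 -0.5] w 0.276 j [-0.73  0.64 -0.23  0.7  -0.   -0.17]
total shift(tool) [0.1 0.1 1.3] turn [-0.0001  0.0004 -0.0002] deg 0.0
```

View pics/w4.png

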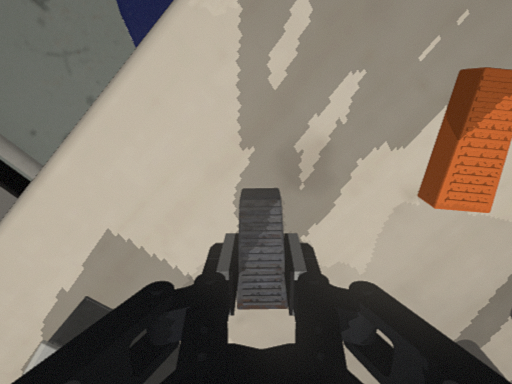

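{"op": "send_rows", "data": {
  "motion": [
    [0,0,-4,0,0,0,-1],
    [0,0,-8,0,0,0,-1],
    [0,0,-15,0,0,0,-1],
    [0,0,-25,0,0,0,-1],
    [0,0,-25,0,0,0,-1],
    [0,0,-25,0,0,0,-1],
    [0,0,-10,0,0,0,-1],
    [0,0,0,0,0,0,-1]
  ]
}}

```text
time: 7.22
ee_pos: [493.7, -347.0, 129.1]
tool_rot: [0.871, 3.016, -0.002]
wrist_force: [-0.0, -0.7, -1.1]
gripper_width: 0.272
```

```bash
python3 - <<'E'
from h import *
c=dict(bot.calibration("wrist"));im=bot.camera("wrist"); cv2.imwrite("pics/w5.png",im[:,:,::-1])
rows([540,66,125],0,8)
E
```

```text
t 7.28 TCP [ 493.6 -346.9  128.6] yaw_y 57.8 tilt [ 0.0017 -0.0016] F [ 0.6 -0.9 -1.7] w 0.276 j [-0.73  0.51 -0.1   0.96 -0.   -0.17]
total shift(tool) [180.8 374.1   3. ] turn [7.0000e-04 2.3000e-03 1.0086e+00] deg 57.8
[22.6, 46.8, 0.4] 0.126
[28.3, 43.5, 0.4] 0.126
[33.5, 39.6, 0.4] 0.126
[38.3, 35.1, 0.4] 0.126
[42.4, 30.0, 0.4] 0.126
[45.8, 24.5, 0.4] 0.126
[48.5, 18.5, 0.4] 0.126
[50.5, 12.2, 0.4] 0.126
```

View pics/w5.png

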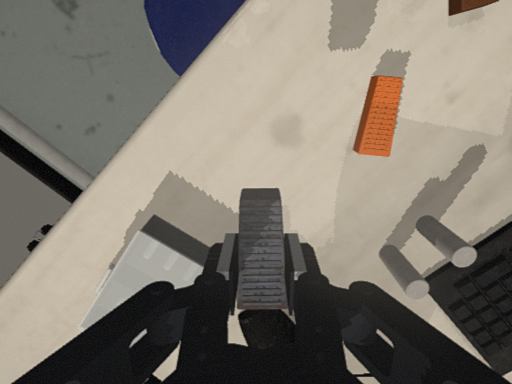

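```bash
python3 - <<'E'
from h import *
rows([540,0,132],0,10)
E
```

```text
t 7.28 TCP [ 493.6 -346.9  128.6] yaw_y 57.8 tilt [ 0.0017 -0.0016] F [ 0.6 -0.9 -1.7] w 0.276 j [-0.73  0.51 -0.1   0.96 -0.   -0.17]
total shift(tool) [145.6 318.2  -3.9] turn [7.0000e-04 2.3000e-03 1.0086e+00] deg 57.8
[14.6, 31.8, -0.4] 0.101
[17.7, 30.2, -0.4] 0.101
[20.6, 28.3, -0.4] 0.101
[23.4, 26.0, -0.4] 0.101
[25.9, 23.6, -0.4] 0.101
[28.1, 20.8, -0.4] 0.101
[30.1, 17.9, -0.4] 0.101
[31.7, 14.8, -0.4] 0.101
[33.1, 11.5, -0.4] 0.101
[34.0, 8.1, -0.4] 0.101
```

{"op": "send_rows", "data": {
  "motion": [
    [14.5,32,-0.4,0,0,0.1,-1],
    [17.5,30,-0.4,0,0,0.1,-1],
    [20.5,28,-0.4,0,0,0.1,-1],
    [23.5,26,-0.4,0,0,0.1,-1],
    [26,23.5,-0.4,0,0,0.1,-1],
    [28,21,-0.4,0,0,0.1,-1],
    [30,18,-0.4,0,0,0.1,-1],
    [31.5,15,-0.4,0,0,0.1,-1],
    [33,11.5,-0.4,0,0,0.1,-1],
    [25,6,-0.4,0,0,0.1,-1]
  ]
}}

```text
time: 8.52
ee_pos: [537.8, 0.7, 121.9]
tool_rot: [-2.243, -2.181, 0.01]
wrist_force: [0.4, -0.3, -0.8]
gripper_width: 0.271
```

{"op": "send_rows", "data": {
  "motion": [
    [0,0,0,0,0,0,-1],
    [0,0,0,0,0,0,-1]
  ]
}}

```text
time: 8.78
ee_pos: [536.6, 2.0, 120.1]
tool_rot: [-2.238, -2.183, 0.013]
wrist_force: [-0.0, -0.0, -1.3]
gripper_width: 0.277
```

```bash
python3 - <<'E'
from h import *
go([540,0,130],0)
c=dict(bot.calibration("wrist"));im=bot.camera("wrist"); cv2.imwrite("pics/w6.png",im[:,:,::-1]); np.savez("w6.npz",im=im,**c)
for n in ("jaw_holder","pocket_floor","lever_pivot","lever_grip"):
  for x in bot.spot_point("wrist",n): P=w(c,x["centre"]);print(n,round(x["conf"],2),P.round(1),proj(c,P).round())
go([540,0,130],0)
E
```

```text
t 8.78 TCP [536.6   2.  120.1] yaw_y -1.4 tilt [-0.0165  0.005 ] F [-0.  -0.  -1.3] w 0.277 j [-0.13  0.41 -0.28  0.89  0.    1.46]
total shift(tool) [ -1.9   3.3 -10. ] turn [-0.0166 -0.0048 -0.0245] deg 1.7
lever_pivot 0.8 [531.4  30.2  42.6] [[255. 164.]]
lever_pivot 0.73 [535.6  35.4 121.2] [[257. 192.]]
lever_grip 0.71 [451.   21.8  38.6] [[152. 176.]]
lever_grip 0.38 [535.6  34.2 121. ] [[257. 194.]]
t 9.03 TCP [537.1   1.6 120.7] yaw_y -1.5 tilt [-0.0153  0.0051] F [ 0.6 -0.2 -1.5] w 0.281 j [-0.13  0.41 -0.28  0.89  0.    1.46]
total shift(tool) [-1.5  2.8 -9.3] turn [-0.0154 -0.0049 -0.0266] deg 1.8
```

View pics/w6.png

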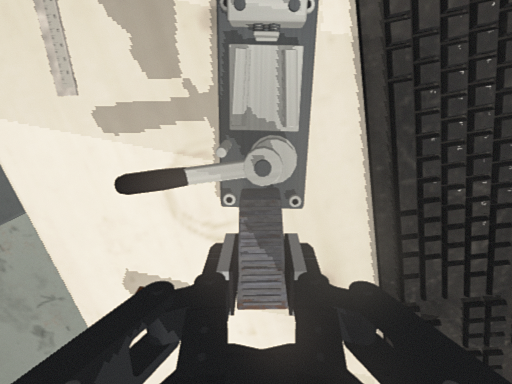

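```bash
python3 - <<'E'
from h import *
z=np.load("w6.npz"); im=z["im"][:,:,::-1]
cr=im[0:215,200:320]; a=cv2.resize(cr[:120],None,fx=5,fy=5,interpolation=cv2.INTER_CUBIC)
for i in range(0,120,10):
    cv2.putText(a,str(200+i),(i*5,10),0,.35,(0,0,255),1); cv2.putText(a,str(i),(0,i*5+4),0,.35,(0,255,255),1)
cv2.imwrite("pics/c6a.png",a)
a=cv2.resize(cr[95:215],None,fx=5,fy=5,interpolation=cv2.INTER_CUBIC)
for i in range(0,120,10):
    cv2.putText(a,str(200+i),(i*5,10),0,.35,(0,0,255),1); cv2.putText(a,str(95+i),(0,i*5+4),0,.35,(0,255,255),1)
cv2.imwrite("pics/c6b.png",a)
E
```

```text
(no output)
```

View pics/c6a.png

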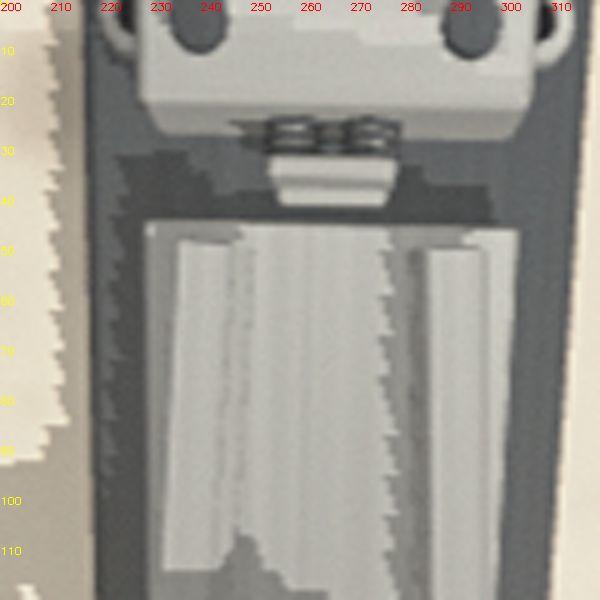

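View pics/c6b.png

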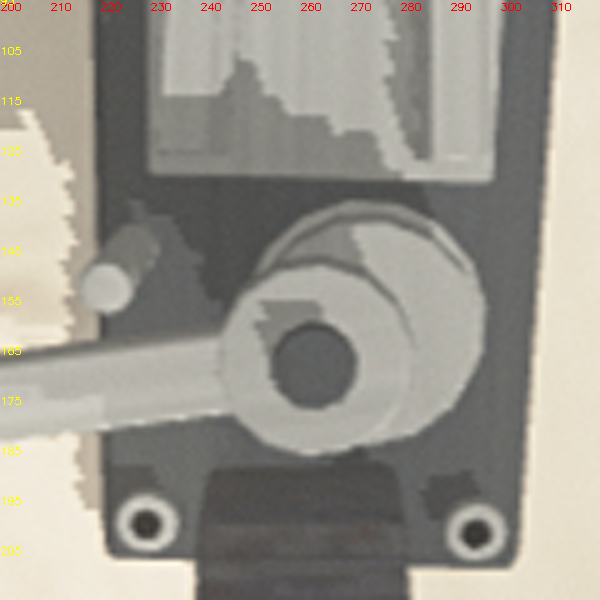

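```bash
cat > fh.py <<'E'
from h import *
def wall(side,edge,y): # side -1/+1, edge 'o','i'
    return [side*((24.2 if edge=='o' else 15.8)-.062*y),y,23.2]
def fith(c,obs,p0=(540,81,0),dz=False):
    M=np.array([o[0] for o in obs],float);U=np.array([o[1] for o in obs],float)
    def f(p):
        V=R.from_euler("z",p[2]).apply(M)+[p[0],p[1],p[3] if dz else 0]; return (proj(c,V)-U).ravel()
    o=least_squares(f,list(p0)+([0] if dz else []),loss="soft_l1"); return o.x,f(o.x).reshape(-1,2)
E
python3 - <<'E'
from fh import *
z=np.load("w6.npz"); c={k:z[k] for k in("K","world_from_camera")}
obs=[(wall(-1,'o',29),(235.7,48.2)),(wall(-1,'i',29),(246.5,48.2)),(wall(1,'i',29),(284.7,49.8)),(wall(1,'o',29),(296.3,49.8)),
(wall(-1,'o',-27),(231,125.5)),(wall(-1,'i',-27),(244,125.5)),(wall(1,'i',-27),(286.8,126.5)),(wall(1,'o',-27),(298,126.5)),
([-8,34.8,19],(256,41)),([8,34.8,19],(276,41.2))]
for dz in (0,1):
    p,r=fith(c,obs,dz=dz); print(p.round(3),"\n",r.round(1))
pp=p
V=lambda q:R.from_euler("z",p[2]).apply(np.array(q,float))+[p[0],p[1],0]
print("pivot ", proj(c,V([[0,-54,41],[0,-54,45]])), "plate",proj(c,V([[-38,-86,10],[38,-86,10],[38,29,10],[-38,29,10]])))
for u in [(262,168)]: print(onz(c,u,43))
print("grip",onz(c,(150,180),41))
E
```

```text
[ 5.40288e+02  8.23210e+01 -3.80000e-02] 
 [[-0.7 -0. ]
 [ 0.1  0.1]
 [ 0.5 -1. ]
 [ 0.5 -0.8]
 [ 0.6  0.8]
 [-1.7  0.9]
 [ 0.1  0.7]
 [-0.4  0.8]
 [-0.9 -0.5]
 [ 1.  -0.4]]
[ 5.40327e+02  8.24760e+01 -3.70000e-02 -3.63400e+00] 
 [[-0.2  0.4]
 [ 0.4  0.5]
 [ 0.3 -0.6]
 [ 0.1 -0.5]
 [ 1.2  0. ]
 [-1.3  0.2]
 [-0.1 -0.1]
 [-0.7  0. ]
 [-0.7 -0. ]
 [ 0.9  0. ]]
pivot  [[263.89491109 165.68247588]
 [263.84786916 167.00724071]] plate [[220.850164   191.38611236]
 [306.56025464 192.92693833]
 [315.65242441  51.0695188 ]
 [216.48035469  49.87203607]]
[536.87568431  27.25895541  43.        ]
grip [450.07159583  18.89832821  41.        ]
```

```bash
python3 - <<'E'
from fh import *
z=np.load("w6.npz"); c={k:z[k] for k in("K","world_from_camera")}
im=z["im"][:,:,::-1].copy()
r=R.from_rotvec([-2.238,-2.183,.013]); p=np.array([536.6,2.0,120.1])
I=INS.copy()  # insert frame -> tool: x->x, y->-y, z->-z ; bottom at tool z=+8.8
for dx in (-3,0,3):
    Q=np.stack([I[:,0]+dx,-I[:,1],8.8-I[:,2]],1); print(dx,[(a.tolist(),b.tolist()) for a,b in zip(I.astype(int),proj(c,r.apply(Q)+p).round(1))])
a=cv2.resize(im[180:320,200:330],None,fx=4,fy=4,interpolation=cv2.INTER_CUBIC)
for i in range(0,140,10): cv2.putText(a,str(180+i),(0,i*4+4),0,.35,(0,0,255),1)
for i in range(0,130,10): cv2.putText(a,str(200+i),(i*4,10),0,.35,(0,0,255),1)
cv2.imwrite("pics/c6c.png",a)
E
```

```text
-3 [([-32, -14, 0], [283.9, 294.3]), ([-32, -14, 18], [286.3, 316.0]), ([-32, 14, 0], [237.2, 294.2]), ([-32, 14, 18], [234.6, 315.9]), ([32, -10, 0], [279.3, 193.7]), ([32, -10, 18], [281.5, 206.6]), ([32, 10, 0], [241.7, 193.7]), ([32, 10, 18], [239.3, 206.6])]
0 [([-32, -14, 0], [284.0, 290.1]), ([-32, -14, 18], [286.4, 311.5]), ([-32, 14, 0], [237.0, 290.0]), ([-32, 14, 18], [234.5, 311.4]), ([32, -10, 0], [279.4, 188.4]), ([32, -10, 18], [281.6, 200.7]), ([32, 10, 0], [241.6, 188.4]), ([32, 10, 18], [239.2, 200.7])]
3 [([-32, -14, 0], [284.2, 285.8]), ([-32, -14, 18], [286.6, 306.9]), ([-32, 14, 0], [236.9, 285.8]), ([-32, 14, 18], [234.3, 306.9]), ([32, -10, 0], [279.6, 183.0]), ([32, -10, 18], [281.7, 194.7]), ([32, 10, 0], [241.5, 183.0]), ([32, 10, 18], [239.1, 194.7])]
```

View pics/c6c.png

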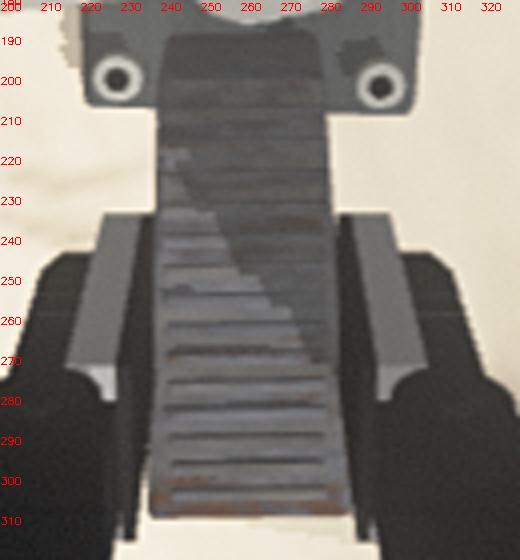

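```bash
python3 - <<'E'
from h import *
rows([540,40,80],-2.1,4)
E
```

```text
t 9.03 TCP [537.1   1.6 120.7] yaw_y -1.5 tilt [-0.0153  0.0051] F [ 0.6 -0.2 -1.5] w 0.281 j [-0.13  0.41 -0.28  0.89  0.    1.46]
total shift(tool) [38.3  2.6 40.9] turn [-0.0154 -0.0046  0.01  ] deg 1.1
[9.6, 0.6, 10.2] 0.003
[9.6, 0.6, 10.2] 0.003
[9.6, 0.6, 10.2] 0.003
[9.6, 0.6, 10.2] 0.003
```

{"op": "send_rows", "data": {
  "motion": [
    [9.6,0.6,10,-0.004,-0.001,0.003,-1],
    [9.6,0.6,10,-0.004,-0.001,0.003,-1],
    [9.6,0.6,10,-0.004,-0.001,0.003,-1],
    [9.6,0.6,10,-0.004,-0.001,0,-1],
    [0,0,0,0,0,0,-1],
    [0,0,0,0,0,0,-1]
  ]
}}

```text
time: 9.78
ee_pos: [539.9, 42.8, 77.3]
tool_rot: [2.261, 2.181, 0.001]
wrist_force: [0.7, -0.6, -2.1]
gripper_width: 0.275
```

```bash
python3 - <<'E'
from fh import *
go([540,40,80],-2.1)
c=dict(bot.calibration("wrist"));im=bot.camera("wrist"); cv2.imwrite("pics/w7.png",im[:,:,::-1]); np.savez("w7.npz",im=im,**c)
go([540,40,80],-2.1)
V=lambda q:R.from_euler("z",-.037).apply(np.array(q,float))+[540.3,82.4,0]
P=[wall(s,e,y) for y in (29,-27) for s,e in((-1,'o'),(-1,'i'),(1,'i'),(1,'o'))]; u=proj(c,V(P)); print(u.round(1).tolist())
im=im[:,:,::-1]; a=cv2.resize(im[0:170,170:350],None,fx=4,fy=3.5,interpolation=cv2.INTER_CUBIC)
for q in u: cv2.drawMarker(a,(int((q[0]-170+.5)*4),int((q[1]+.5)*3.5)),(0,0,255),0,8,1)
for i in range(0,170,10): cv2.putText(a,str(i),(0,int(i*3.5)+4),0,.35,(0,128,255),1)
for i in range(0,180,10): cv2.putText(a,str(170+i),(i*4,10),0,.35,(0,0,255),1)
cv2.imwrite("pics/c7.png",a)
E
```

```text
t 9.78 TCP [539.9  42.8  77.3] yaw_y -2.1 tilt [0.0005 0.0004] F [ 0.7 -0.6 -2.1] w 0.275 j [-0.06  0.46 -0.34  0.77  0.    1.55]
total shift(tool) [-2.8  0.2 -2.7] turn [ 0.0005 -0.0004  0.0008] deg 0.1
t 9.82 TCP [539.9  42.8  77.3] yaw_y -2.1 tilt [0.0006 0.0005] F [-0.8  0.4 -1.9] w 0.277 j [-0.06  0.46 -0.34  0.77  0.    1.55]
total shift(tool) [-2.8  0.2 -2.7] turn [ 0.0005 -0.0005  0.0006] deg 0.1
[[223.6, 110.5], [236.9, 110.5], [281.2, 110.5], [294.5, 110.6], [221.7, 193.9], [233.9, 193.9], [284.4, 194.0], [296.6, 194.0]]
```

View pics/c7.png

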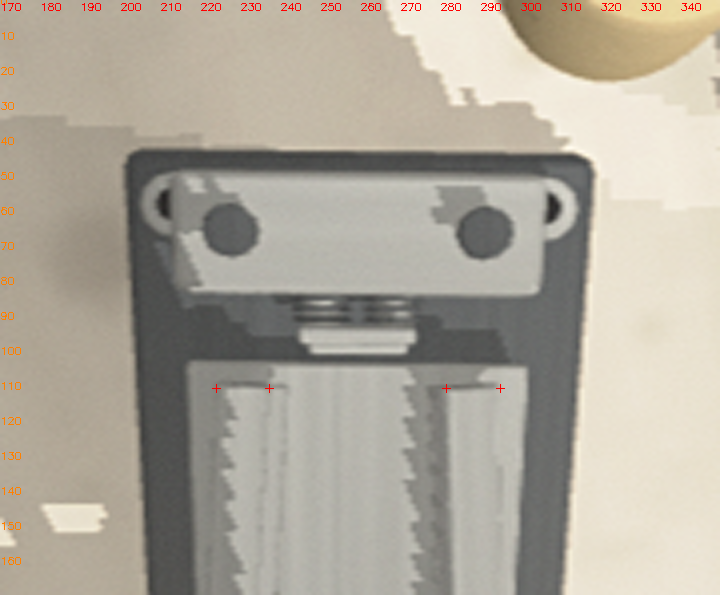

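View pics/w7.png

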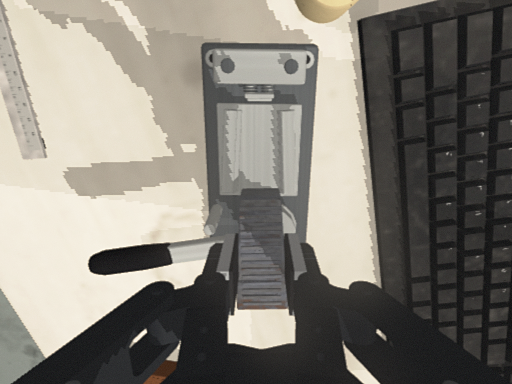

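```bash
python3 - <<'E'
from h import *
rows([540.3,82.4,45],-2.1,4)
E
```

```text
t 9.82 TCP [539.9  42.8  77.3] yaw_y -2.1 tilt [0.0006 0.0005] F [-0.8  0.4 -1.9] w 0.277 j [-0.06  0.46 -0.34  0.77  0.    1.55]
total shift(tool) [39.6 -1.  32.3] turn [ 0.0005 -0.0005  0.0006] deg 0.1
[9.9, -0.3, 8.1] 0.0
[9.9, -0.3, 8.1] 0.0
[9.9, -0.3, 8.1] 0.0
[9.9, -0.3, 8.1] 0.0
```

{"op": "send_rows", "data": {
  "motion": [
    [10,-0.3,3,0,0,0,-1],
    [10,-0.3,3,0,0,0,-1],
    [10,-0.3,5,0,0,0,-1],
    [8.5,-0.3,7,0,0,0,-1],
    [0,0,7,0,0,0,-1],
    [0,0,4,0,0,0,-1],
    [0,0,0,0,0,0,-1]
  ]
}}

```text
time: 10.7
ee_pos: [540.4, 83.9, 46.5]
tool_rot: [2.261, 2.18, 0.002]
wrist_force: [0.3, -0.4, -1.3]
gripper_width: 0.274
```

```bash
python3 - <<'E'
from fh import *
go([540.3,82.4,36],-2.1)
c=dict(bot.calibration("wrist"));im=bot.camera("wrist"); cv2.imwrite("pics/w8.png",im[:,:,::-1]); np.savez("w8.npz",im=im,**c)
im=im[:,:,::-1]; a=cv2.resize(im[130:330,170:360],None,fx=3.5,fy=3,interpolation=cv2.INTER_CUBIC)
cv2.imwrite("pics/c8.png",a)
E
```

```text
t 10.7 TCP [540.4  83.9  46.5] yaw_y -2.1 tilt [0.0011 0.0003] F [ 0.3 -0.4 -1.3] w 0.274 j [ 0.02  0.5  -0.36  0.7   0.    1.63]
total shift(tool) [-1.5 -0.  10.5] turn [ 0.001  -0.0004  0.0004] deg 0.1
```

View pics/c8.png

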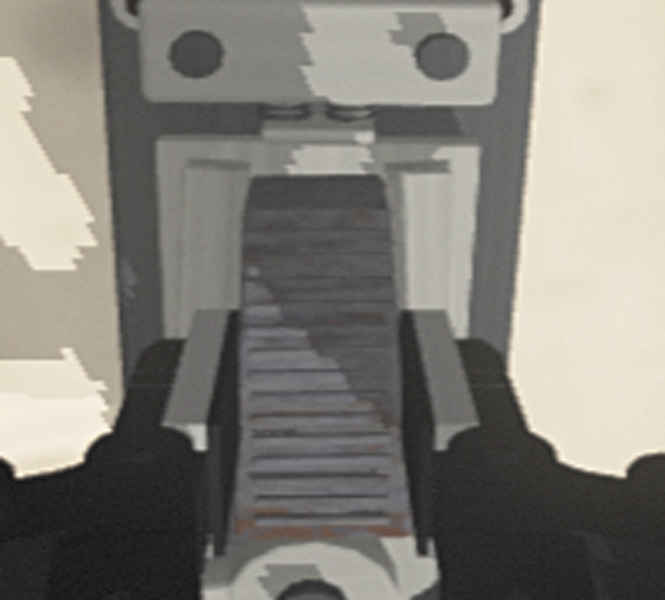

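{"op": "send_rows", "data": {
  "motion": [
    [-1.5,0,4,0.001,0,0,-1],
    [0,0,4,0,0,0,-1],
    [0,0,2.5,0,0,0,-1],
    [0,0,0,0,0,0,-1],
    [0,0,0,0,0,0,-1]
  ]
}}

```text
time: 11.38
ee_pos: [540.9, 81.7, 35.8]
tool_rot: [2.262, 2.179, 0.002]
wrist_force: [-0.4, -0.3, -1.1]
gripper_width: 0.273
```

```bash
python3 - <<'E'
from fh import *
go([540.3,82.4,25],-2.1)
c=dict(bot.calibration("wrist"));im=bot.camera("wrist"); cv2.imwrite("pics/w9.png",im[:,:,::-1]); np.savez("w9.npz",im=im,**c)
im=im[:,:,::-1]; a=cv2.resize(im[130:330,170:360],None,fx=3.5,fy=3,interpolation=cv2.INTER_CUBIC)
cv2.imwrite("pics/c9.png",a)
E
```

```text
t 11.38 TCP [540.9  81.7  35.8] yaw_y -2.1 tilt [0.0011 0.0003] F [-0.4 -0.3 -1.1] w 0.273 j [ 0.02  0.52 -0.37  0.68  0.    1.62]
total shift(tool) [ 0.7 -0.6 10.8] turn [ 0.001  -0.0004 -0.0006] deg 0.1
```

View pics/c9.png

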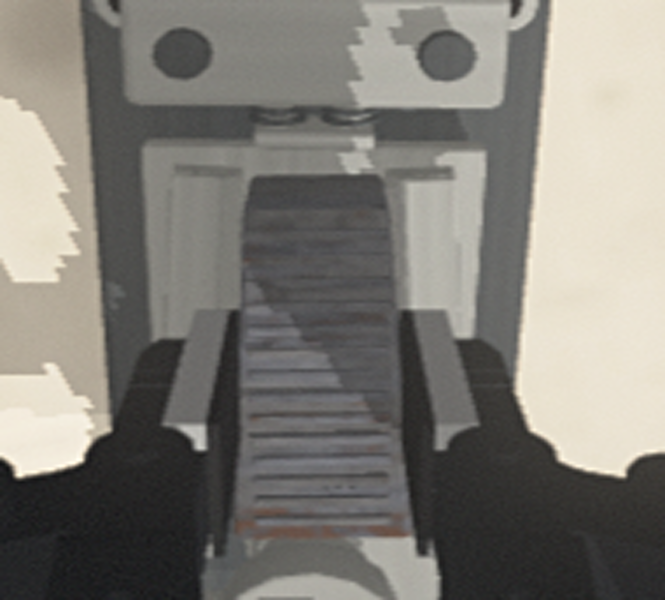

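{"op": "send_rows", "data": {
  "motion": [
    [0.7,-0.4,1.5,0,0,0,-1],
    [0,0,1.5,0,0,0,-1],
    [0,0,1.5,0,0,0,-1],
    [0,0,1,0,0,0,-1],
    [0,0,0,0,0,0,-1]
  ]
}}

```text
time: 12.05
ee_pos: [540.6, 82.5, 30.1]
tool_rot: [2.262, 2.179, 0.002]
wrist_force: [0.6, -0.3, -0.5]
gripper_width: 0.275
```

{"op": "send_rows", "data": {
  "motion": [
    [0,0,1,0,0,0,-1],
    [0,0,1,0,0,0,-1],
    [0,0,0,0,0,0,-1]
  ]
}}

```text
time: 12.42
ee_pos: [540.4, 82.5, 28.0]
tool_rot: [2.262, 2.18, 0.002]
wrist_force: [0.3, 0.2, -0.9]
gripper_width: 0.277
```

```bash
python3 - <<'E'
from fh import *
go([540.3,82.4,25],-2.1)
print(bot.observe()["torque"])
E
```

```text
t 12.43 TCP [540.4  82.5  28. ] yaw_y -2.1 tilt [0.0011 0.0004] F [ 0.3  0.2 -0.9] w 0.277 j [ 0.02  0.53 -0.38  0.66  0.    1.63]
total shift(tool) [-0.2 -0.1  3. ] turn [ 0.0011 -0.0004 -0.0004] deg 0.1
[-0.06305997  0.15751161 -0.01000445]
```

{"op": "send_rows", "data": {
  "motion": [
    [0,0,1,0,0,0,-1],
    [0,0,1,0,0,0,-1],
    [0,0,0.5,0,0,0,-1],
    [0,0,0,0,0,0,-1]
  ]
}}

```text
time: 12.92
ee_pos: [540.2, 82.5, 25.2]
tool_rot: [2.262, 2.18, 0.001]
wrist_force: [-0.5, 0.3, -1.2]
gripper_width: 0.279
```

{"op": "send_rows", "data": {
  "motion": [
    [0,0,0.5,0,0,0,-1],
    [0,0,0,0,0,0,-1]
  ]
}}

```text
time: 13.18
ee_pos: [540.2, 82.5, 24.7]
tool_rot: [2.262, 2.18, 0.001]
wrist_force: [-0.5, -0.3, -0.2]
gripper_width: 0.277
```

Near the floor now. I'll go the last fraction by feel.

{"op": "send_rows", "data": {
  "motion": [
    [0,0,0.4,0,0,0,-1],
    [0,0,0,0,0,0,-1]
  ]
}}

```text
time: 13.42
ee_pos: [540.2, 82.5, 24.8]
tool_rot: [2.262, 2.18, 0.001]
wrist_force: [-0.5, -0.0, -0.9]
gripper_width: 0.276
```

{"op": "send_rows", "data": {
  "motion": [
    [0,0,0.4,0,0,0,-1],
    [0,0,0,0,0,0,-1]
  ]
}}

```text
time: 13.68
ee_pos: [540.2, 82.5, 24.7]
tool_rot: [2.262, 2.18, 0.001]
wrist_force: [-0.9, 0.2, 0.7]
gripper_width: 0.274
```

{"op": "send_rows", "data": {
  "motion": [
    [0,0,0,0,0,0,-0.3],
    [0,0,0,0,0,0,-0.1],
    [0,0,0,0,0,0,0],
    [0,0,-5,0,0,0,0],
    [0,0,-15,0,0,0,0],
    [0,0,-25,0,0,0,0],
    [0,0,-25,0,0,0,0],
    [-20,0,-15,0,0,0,0],
    [-25,0,0,0,0,0,0],
    [0,0,0,0,0,0,0]
  ]
}}

```text
time: 14.92
ee_pos: [540.0, 34.5, 117.4]
tool_rot: [2.258, 2.177, 0.006]
wrist_force: [-0.5, 0.0, -0.5]
gripper_width: 0.505
```

```bash
python3 - <<'E'
from fh import *
go([540.3,82.4,25],-2.1)
c=dict(bot.calibration("wrist"));im=bot.camera("wrist"); cv2.imwrite("pics/w10.png",im[:,:,::-1]); np.savez("w10.npz",im=im,**c)
im=im[:,:,::-1]; a=cv2.resize(im[50:250,150:370],None,fx=3.5,fy=3,interpolation=cv2.INTER_CUBIC)
cv2.imwrite("pics/c10.png",a)
E
```

```text
t 14.93 TCP [540.   34.5 117.4] yaw_y -2.1 tilt [ 0.0059 -0.0006] F [-0.5  0.  -0.5] w 0.505 j [-0.07  0.41 -0.3   0.86 -0.    1.54]
total shift(tool) [47.9 -2.  92.3] turn [0.0059 0.0004 0.0001] deg 0.3
```

View pics/c10.png

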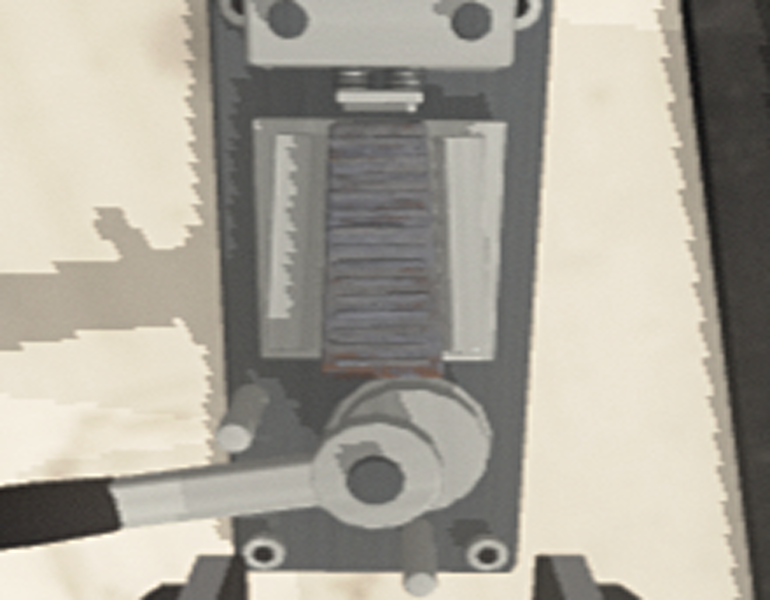

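View pics/w10.png

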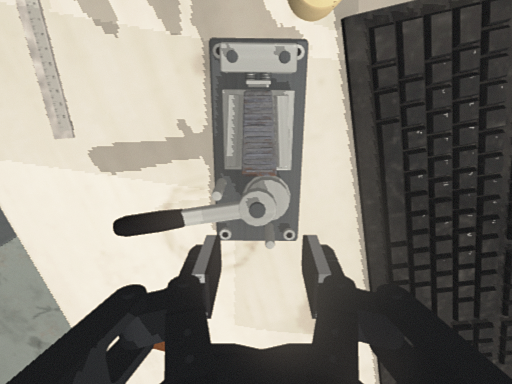

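```bash
python3 - <<'E'
from fh import *
z=np.load("w10.npz"); c={k:z[k] for k in("K","world_from_camera")}
z6=np.load("w6.npz"); c6={k:z6[k] for k in("K","world_from_camera")}
bot.camera("wrist")
m=max(bot.silhouettes("wrist","cam_lever"),key=lambda x:x["conf"]); print(m["conf"],m["pixels"].sum())
def grip(im,c):
    hsv=im.astype(int); mk=(im.max(2)<70).astype(np.uint8)
    n,l,s,ct=cv2.connectedComponentsWithStats(mk); 
    return [(s[i].tolist(),ct[i].round(1).tolist()) for i in range(1,n) if 300<s[i][4]<4000 and s[i][0]<170]
for zz,cc in((z,c),(z6,c6)):
    g=grip(zz["im"],cc); print(g)
for x in bot.spot_point("wrist","lever_grip")+bot.spot_point("wrist","lever_pivot"): P=w(c,x["centre"]);print(round(x["conf"],2),P.round(1),proj(c,P).round())
for n,u,h in (("grip",(149,221.5),41),("pivot",(257,209.5),43),("caltip",(65,137),5),("caltip",(48,138),5)): print(n,onz(c,u,h).round(1))
E
```

```text
0.96 4412
[([113, 210, 71, 26, 1274], [148.0, 222.7])]
[([115, 169, 65, 25, 891], [140.3, 181.7])]
0.96 [453.9  18.4  41.7] [[152. 223.]]
0.39 [541.4 112.3  24. ] [[258.  94.]]
0.64 [456.6  19.2  38.3] [[157. 220.]]
0.57 [534.6  27.3  45. ] [[254. 210.]]
grip [451.2  19.2  41. ]
pivot [537.2  27.   43. ]
caltip [377.9  83.1   5. ]
caltip [363.4  82.8   5. ]
```

```bash
python3 - <<'E'
from fh import *
rows([448.5,52,100],5.9,5)
E
```

```text
t 15.18 TCP [539.7  36.9 116.5] yaw_y -1.9 tilt [0.0047 0.0001] F [ 0.9  0.  -0.6] w 0.499 j [-0.07  0.41 -0.3   0.86  0.    1.54]
total shift(tool) [ 12.  -91.7  16.1] turn [ 4.700e-03  1.000e-04 -1.369e-01] deg 7.9
[2.4, -18.3, 3.2] -0.027
[2.9, -18.3, 3.2] -0.027
[3.4, -18.2, 3.2] -0.027
[3.9, -18.1, 3.2] -0.027
[4.4, -18.0, 3.2] -0.027
```

{"op": "send_rows", "data": {
  "motion": [
    [2.4,-18.3,3,0.001,0,-0.027,-1],
    [3,-18.3,3,0.001,0,-0.027,-1],
    [3.5,-18.2,3,0.001,0,-0.027,-1],
    [4,-18,3,0.001,0,-0.027,-1],
    [4.5,-18,3,0,0,-0.027,-1],
    [0,0,0,0,0,0,-1],
    [0,0,0,0,0,0,-1]
  ]
}}

```text
time: 16.05
ee_pos: [445.8, 55.7, 99.8]
tool_rot: [-2.095, -2.339, 0.001]
wrist_force: [-0.1, 0.3, 0.8]
gripper_width: 0.005
```

```bash
python3 - <<'E'
from fh import *
go([448.5,48.2,28],5.9)
c=dict(bot.calibration("wrist"));im=bot.camera("wrist"); cv2.imwrite("pics/w11.png",im[:,:,::-1]); np.savez("w11.npz",im=im,**c)
E
```

```text
t 16.05 TCP [445.8  55.7  99.8] yaw_y 6.3 tilt [-0.0012  0.0005] F [-0.1  0.3  0.8] w 0.005 j [-0.04  0.28 -0.55  0.74  0.    1.42]
total shift(tool) [-7.8  2.  71.8] turn [-0.0011 -0.0006  0.007 ] deg 0.4
```

View pics/w11.png

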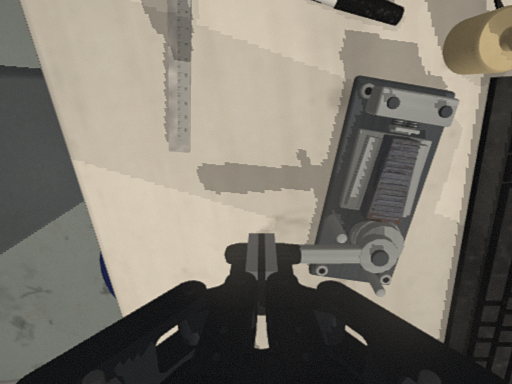

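{"op": "send_rows", "data": {
  "motion": [
    [-2,2,18,0,0,0.005,-1],
    [-2,0,18,0,0,0,-1],
    [-1,0,18,0,0,0,-1],
    [0,0,14,0,0,0,-1],
    [0,0,3,0,0,0,-1],
    [0,0,0,0,0,0,-1]
  ]
}}

```text
time: 16.85
ee_pos: [454.2, 50.3, 27.5]
tool_rot: [2.103, 2.33, 0.004]
wrist_force: [1.0, 0.5, 0.2]
gripper_width: -0.005
```

```bash
python3 - <<'E'
from fh import *
go([449.5,38.3,28],5.9)
c=dict(bot.calibration("wrist"));im=bot.camera("wrist"); cv2.imwrite("pics/w12.png",im[:,:,::-1]); np.savez("w12.npz",im=im,**c)
E
```

```text
t 16.85 TCP [454.2  50.3  27.5] yaw_y 5.9 tilt [0.0034 0.0003] F [1.  0.5 0.2] w -0.005 j [-0.05  0.4  -0.62  0.55  0.    1.42]
total shift(tool) [-11.4  -5.9  -0.5] turn [ 0.0034  0.0001 -0.0006] deg 0.2
```

View pics/w12.png

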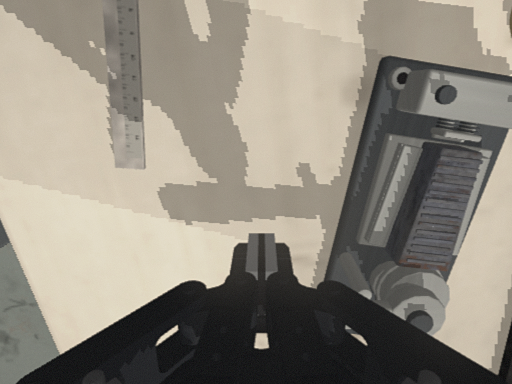

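{"op": "send_rows", "data": {
  "motion": [
    [-3,-2,0,0.001,0,0,-1],
    [-3,-2,0,0.001,0,0,-1],
    [-2,-2,0,0,0,0,-1],
    [0,0,0,0,0,0,-1]
  ]
}}

```text
time: 17.4
ee_pos: [449.7, 40.9, 28.9]
tool_rot: [2.103, 2.33, 0.004]
wrist_force: [0.4, 0.7, 0.5]
gripper_width: -0.003
```

{"op": "send_rows", "data": {
  "motion": [
    [-1,0,0,0,0,0,-1],
    [-1,0,0,0,0,0,-1],
    [0,0,0,0,0,0,-1]
  ]
}}

```text
time: 17.77
ee_pos: [450.1, 38.8, 29.0]
tool_rot: [2.103, 2.33, 0.004]
wrist_force: [-0.1, 0.2, -0.1]
gripper_width: 0.001
```

{"op": "send_rows", "data": {
  "motion": [
    [-1,0,0,0,0,0,-1],
    [-1,0,0,0,0,0,-1]
  ]
}}

```text
time: 18.02
ee_pos: [450.2, 36.8, 29.0]
tool_rot: [2.103, 2.33, 0.004]
wrist_force: [0.5, -0.5, -0.8]
gripper_width: 0.003
```

{"op": "send_rows", "data": {
  "motion": [
    [-1,0,0,0,0,0,-1],
    [-1,0,0,0,0,0,-1]
  ]
}}

```text
time: 18.27
ee_pos: [450.2, 36.6, 29.0]
tool_rot: [2.104, 2.333, 0.009]
wrist_force: [0.0, 7.3, 1.7]
gripper_width: -0.001
```

{"op": "send_rows", "data": {
  "motion": [
    [-1,0,0,0,0,0,-1],
    [-1,0,0,0,0,0,-1]
  ]
}}

```text
time: 18.52
ee_pos: [450.2, 36.6, 29.0]
tool_rot: [-2.1, -2.332, -0.014]
wrist_force: [-0.6, 7.7, 1.9]
gripper_width: -0.0
```

{"op": "send_rows", "data": {
  "motion": [
    [-1,0,0,0,0,0,-1],
    [-1,0,0,0,0,0,-1]
  ]
}}

```text
time: 18.77
ee_pos: [450.2, 36.7, 29.1]
tool_rot: [-2.096, -2.331, -0.02]
wrist_force: [-0.5, 5.9, 2.3]
gripper_width: -0.001
```

{"op": "send_rows", "data": {
  "motion": [
    [-2.2,-0.4,0,0,0,-0.02,-1],
    [-2.2,-0.4,0,0,0,-0.02,-1],
    [-2.2,-0.4,0,0,0,-0.02,-1]
  ]
}}

```text
time: 19.15
ee_pos: [449.6, 33.4, 29.2]
tool_rot: [-2.017, -2.394, -0.03]
wrist_force: [0.0, 6.5, 2.8]
gripper_width: 0.001
```

```bash
cat > lev.py <<'E'
from fh import *
def lev(z=29,off=17.9,piv=(537.8,27.7)):
    st=bot.observe(); r,p=tool(st); M=r.as_matrix(); yaw=np.degrees(np.arctan2(M[1,1],M[0,1]))
    v=p[:2]-np.array(piv); rr=np.hypot(*v); th=np.arctan2(v[1],v[0])+np.arctan2(off,np.sqrt(rr**2-off**2)); th=np.degrees(th)%360
    # desired yaw = th-180
    tgt=down(np.radians(th-180)); a=(r.inv()*tgt).as_rotvec()
    F=st["wrist_force"]; 
    print("t",round(st["time"],2),"TCP",p.round(1),"lever deg",round(th,1),"cam_turn",round(np.radians(th-177.9),3),"radial",round(np.sqrt(rr**2-off**2),1),"yaw",round(yaw,1),"want",round(th-180,1),"align",a.round(3),"z err",round(z-p[2],1),"F",F.round(1),"|F|",round(np.linalg.norm(F),1),"Ftool",r.inv().apply(F).round(1))
lev()
E
python3 lev.py
```

```text
t 19.15 TCP [449.6  33.4  29.2] lever deg 188.0 cam_turn 0.176 radial 86.5 yaw 9.8 want 8.0 align [ 0.007 -0.021  0.031] z err -0.2 F [0.  6.5 2.8] |F| 7.0 Ftool [ 6.4  1.2 -2.6]
```

{"op": "send_rows", "data": {
  "motion": [
    [-3.5,-0.6,0,0.002,-0.012,-0.015,-1],
    [-3.5,-0.6,0,0.002,-0.012,-0.02,-1],
    [-3.5,-0.6,0,0.002,-0.01,-0.025,-1],
    [-3.5,-0.6,0,0.002,-0.01,-0.03,-1]
  ]
}}

```text
time: 19.65
ee_pos: [449.6, 23.5, 28.8]
tool_rot: [1.899, 2.487, -0.012]
wrist_force: [0.4, 7.8, -0.1]
gripper_width: 0.001
```

```bash
python3 lev.py
```

```text
t 19.65 TCP [449.6  23.5  28.8] lever deg 194.4 cam_turn 0.288 radial 86.5 yaw 15.3 want 14.4 align [0.001 0.014 0.015] z err 0.2 F [ 0.4  7.8 -0.1] |F| 7.9 Ftool [ 7.5  2.4 -0. ]
```

{"op": "send_rows", "data": {
  "motion": [
    [-4.5,-0.9,0,0,0.002,-0.025,-1],
    [-4.5,-0.9,0,0,-0.005,-0.035,-1],
    [-4.5,-0.9,0,0,-0.007,-0.035,-1],
    [-4.5,-0.9,0,0,-0.007,-0.035,-1],
    [-4.5,-0.9,0,0,-0.007,-0.035,-1],
    [-4.5,-0.9,0,0,-0.007,-0.035,-1]
  ]
}}

```text
time: 20.4
ee_pos: [453.0, 3.7, 28.7]
tool_rot: [1.617, 2.662, -0.019]
wrist_force: [0.1, 8.4, 0.3]
gripper_width: -0.002
```

```bash
python3 lev.py
```

```text
t 20.4 TCP [453.    3.7  28.7] lever deg 207.5 cam_turn 0.517 radial 86.3 yaw 27.5 want 27.5 align [ 0.003  0.029 -0.001] z err 0.3 F [0.1 8.4 0.3] |F| 8.4 Ftool [ 7.4  4.  -0.5]
```

{"op": "send_rows", "data": {
  "motion": [
    [-4.5,-0.3,0,0,0.01,-0.038,-1],
    [-4.5,-0.3,0,0,0.004,-0.038,-1],
    [-4.5,-0.3,0,0,0.0,-0.038,-1],
    [-4.5,-0.3,0,0,-0.002,-0.038,-1],
    [-4.5,-0.3,0,0,-0.002,-0.038,-1],
    [-4.5,-0.3,0,0,-0.002,-0.038,-1]
  ]
}}

```text
time: 21.15
ee_pos: [459.3, -13.4, 28.1]
tool_rot: [1.296, 2.859, -0.002]
wrist_force: [-4.7, 7.1, 6.0]
gripper_width: -0.003
```

```bash
python3 lev.py
```

```text
t 21.15 TCP [459.3 -13.4  28.1] lever deg 219.3 cam_turn 0.722 radial 86.8 yaw 41.2 want 39.3 align [0.    0.003 0.034] z err 0.9 F [-4.7  7.1  6. ] |F| 10.4 Ftool [ 8.4  1.2 -6.1]
```

{"op": "send_rows", "data": {
  "motion": [
    [-4.5,-0.5,-0.3,0,-0.002,-0.02,-1],
    [-4.5,-0.5,-0.3,0,-0.003,-0.03,-1],
    [-4.5,-0.5,-0.3,0,-0.003,-0.035,-1],
    [-4.5,-0.5,0,0,-0.003,-0.035,-1],
    [-4.5,-0.5,0,0,-0.003,-0.035,-1]
  ]
}}

```text
time: 21.78
ee_pos: [465.3, -24.4, 27.5]
tool_rot: [-1.057, -2.956, -0.004]
wrist_force: [-6.5, 6.5, 6.7]
gripper_width: -0.002
```

```bash
python3 lev.py
```

```text
t 21.77 TCP [465.3 -24.4  27.5] lever deg 227.3 cam_turn 0.862 radial 87.5 yaw 50.6 want 47.3 align [ 0.001 -0.003  0.059] z err 1.5 F [-6.5  6.5  6.7] |F| 11.4 Ftool [ 9.2  0.9 -6.7]
```

{"op": "send_rows", "data": {
  "motion": [
    [-5.5,0,-1,0,-0.004,0,-1],
    [-5.5,0,-1,0,-0.004,-0.02,-1],
    [-5.5,0,-1,0,-0.004,-0.03,-1],
    [-5.5,0,-0.8,0,-0.004,-0.03,-1]
  ]
}}

```text
time: 22.28
ee_pos: [470.4, -30.9, 27.6]
tool_rot: [-0.926, -2.99, -0.007]
wrist_force: [-7.3, 7.0, 5.3]
gripper_width: 0.001
```

```bash
python3 lev.py
```

```text
t 22.27 TCP [470.4 -30.9  27.6] lever deg 232.6 cam_turn 0.954 radial 87.5 yaw 55.6 want 52.6 align [ 0.001 -0.012  0.052] z err 1.4 F [-7.3  7.   5.3] |F| 11.4 Ftool [10.   1.7 -5.2]
```

{"op": "send_rows", "data": {
  "motion": [
    [-7,0,-1,0,-0.008,0,-1],
    [-7,-0.3,-1,0,-0.006,-0.02,-1],
    [-7,-0.3,-0.8,0,-0.006,-0.035,-1],
    [-7,-0.3,-0.8,0,-0.004,-0.035,-1]
  ]
}}

```text
time: 22.78
ee_pos: [479.5, -39.3, 27.5]
tool_rot: [-0.779, -3.028, -0.009]
wrist_force: [-10.1, 7.6, 7.5]
gripper_width: 0.0
```

```bash
python3 lev.py
```

```text
t 22.77 TCP [479.5 -39.3  27.5] lever deg 240.6 cam_turn 1.095 radial 87.0 yaw 61.1 want 60.6 align [ 0.002 -0.016  0.009] z err 1.5 F [-10.1   7.6   7.5] |F| 14.7 Ftool [12.7  1.8 -7.3]
```

{"op": "send_rows", "data": {
  "motion": [
    [-7,-0.5,-1.6,0,-0.008,-0.025,-1],
    [-7,-0.5,-1.6,0,-0.006,-0.03,-1],
    [-7,-0.5,-1.6,0,-0.006,-0.03,-1],
    [-7,-0.5,-1.4,0,-0.005,-0.03,-1]
  ]
}}

```text
time: 23.28
ee_pos: [486.3, -44.9, 27.7]
tool_rot: [-0.59, -3.06, -0.017]
wrist_force: [-11.5, 6.7, 4.4]
gripper_width: -0.001
```

```bash
python3 lev.py
```

```text
t 23.27 TCP [486.3 -44.9  27.7] lever deg 246.3 cam_turn 1.193 radial 87.2 yaw 68.2 want 66.3 align [ 0.006 -0.027  0.033] z err 1.3 F [-11.5   6.7   4.4] |F| 14.0 Ftool [13.3  2.  -4.1]
```

{"op": "send_rows", "data": {
  "motion": [
    [-8,-0.3,-1.4,0.002,-0.014,-0.005,-1],
    [-8,-0.3,-1.4,0.002,-0.012,-0.025,-1],
    [-8,-0.3,-1.4,0.001,-0.012,-0.03,-1],
    [-8,-0.3,-1.4,0,-0.012,-0.03,-1]
  ]
}}

```text
time: 23.78
ee_pos: [497.4, -50.9, 27.6]
tool_rot: [-0.446, -3.099, -0.005]
wrist_force: [-11.4, 4.4, 4.0]
gripper_width: 0.005
```

```bash
python3 lev.py
```

```text
t 23.77 TCP [497.4 -50.9  27.6] lever deg 254.5 cam_turn 1.337 radial 86.5 yaw 73.6 want 74.5 align [ 0.002 -0.011 -0.016] z err 1.4 F [-11.4   4.4   4. ] |F| 12.9 Ftool [12.2  1.  -3.9]
```

{"op": "send_rows", "data": {
  "motion": [
    [-7,-0.5,-1.2,0,-0.01,-0.035,-1],
    [-7,-0.5,-1.2,0,-0.008,-0.03,-1],
    [-7,-0.5,-1.2,0,-0.008,-0.03,-1],
    [-6,-0.5,-1,0,-0.008,-0.03,-1]
  ]
}}

```text
time: 24.28
ee_pos: [505.7, -54.8, 27.5]
tool_rot: [-0.244, -3.123, -0.006]
wrist_force: [-13.8, 1.9, 8.5]
gripper_width: 0.001
```

```bash
python3 lev.py
```

```text
t 24.27 TCP [505.7 -54.8  27.5] lever deg 260.4 cam_turn 1.44 radial 86.7 yaw 81.1 want 80.4 align [ 0.003 -0.009  0.012] z err 1.5 F [-13.8   1.9   8.5] |F| 16.3 Ftool [14.  -0.2 -8.3]
```

{"op": "send_rows", "data": {
  "motion": [
    [-5.5,-0.3,-1.5,0,-0.008,-0.015,-1],
    [-5.5,-0.3,-1.5,0,-0.008,-0.02,-1],
    [-5.5,-0.3,-1.5,0,-0.008,-0.02,-1]
  ]
}}

```text
time: 24.65
ee_pos: [507.7, -55.9, 27.7]
tool_rot: [-0.155, -3.127, -0.006]
wrist_force: [-9.5, -0.2, -0.6]
gripper_width: -0.005
```

```bash
python3 lev.py
```

```text
t 24.65 TCP [507.7 -55.9  27.7] lever deg 261.8 cam_turn 1.464 radial 87.0 yaw 84.3 want 81.8 align [ 0.003 -0.011  0.044] z err 1.3 F [-9.5 -0.2 -0.6] |F| 9.5 Ftool [ 9.4 -1.2  0.7]
```

{"op": "send_rows", "data": {
  "motion": [
    [-7,-0.3,-1,0,-0.008,0.01,-1],
    [-7,-0.3,-1,0,-0.008,0,-1],
    [-6,-0.3,-1,0,-0.006,-0.01,-1]
  ]
}}

```text
time: 25.02
ee_pos: [513.7, -57.0, 27.3]
tool_rot: [-0.155, -3.124, -0.006]
wrist_force: [-19.4, 1.7, 14.6]
gripper_width: 0.002
```

```bash
python3 lev.py
```

```text
t 25.02 TCP [513.7 -57.   27.3] lever deg 265.8 cam_turn 1.535 radial 86.2 yaw 84.3 want 85.8 align [ 0.003 -0.014 -0.027] z err 1.7 F [-19.4   1.7  14.6] |F| 24.3 Ftool [ 19.7  -0.2 -14.3]
```

{"op": "send_rows", "data": {
  "motion": [
    [3,0,0,0,-0.006,-0.01,-1],
    [3,0,0,0,-0.006,-0.01,-1],
    [5,0,0,0,0,0,-1],
    [10,0,0,0,0,0,-1],
    [10,0,0,0,0,0,-1],
    [5,0,-20,0,0,0,-1],
    [0,0,-30,0,0,0,-1],
    [0,0,-30,0,0,0,-1],
    [0,0,0,0,0,0,-1]
  ]
}}

```text
time: 26.15
ee_pos: [472.8, -54.1, 109.2]
tool_rot: [-0.124, -3.136, -0.005]
wrist_force: [-0.5, 0.2, 1.1]
gripper_width: -0.003
```

```bash
python3 lev.py; python3 - <<'E'
from fh import *
c=dict(bot.calibration("wrist"));im=bot.camera("wrist"); cv2.imwrite("pics/w13.png",im[:,:,::-1]); np.savez("w13.npz",im=im,**c)
im=bot.camera("top"); cv2.imwrite("pics/top13.png",cv2.resize(im[140:230,140:240,::-1],None,fx=6,fy=6,interpolation=cv2.INTER_CUBIC))
E
```

```text
t 26.15 TCP [472.8 -54.1 109.2] lever deg 241.4 cam_turn 1.108 radial 102.9 yaw 85.5 want 61.4 align [ 0.002 -0.004  0.42 ] z err -80.2 F [-0.5  0.2  1.1] |F| 1.2 Ftool [ 0.5  0.1 -1.1]
```

View pics/w13.png

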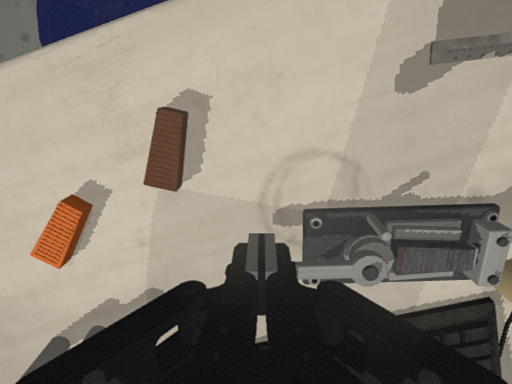

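View pics/top13.png

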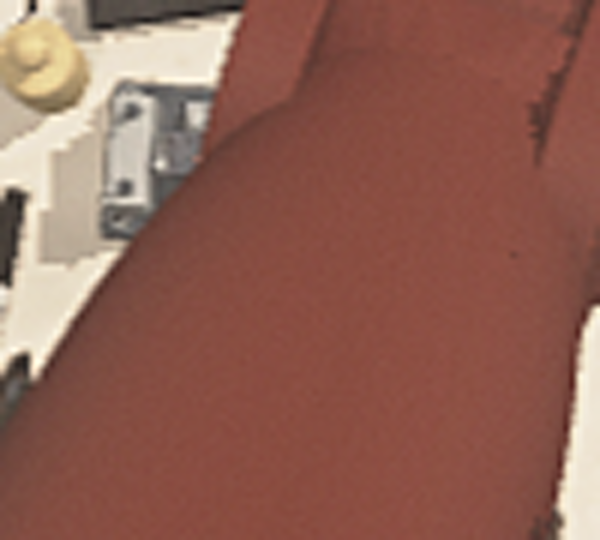

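{"op": "send_rows", "data": {
  "motion": [
    [-25,5,-5,0,0,0,-1],
    [-30,10,-5,0,0,0,-1],
    [-30,15,-5,0,0,0,-1],
    [-25,10,0,0,0,0,-1],
    [0,0,0,0,0,0,-1]
  ]
}}

```text
time: 26.88
ee_pos: [582.7, -21.1, 115.0]
tool_rot: [-0.126, -3.122, -0.008]
wrist_force: [-0.2, -0.1, 0.0]
gripper_width: -0.005
```

```bash
python3 - <<'E'
from fh import *
go([540.3,82.4,25],90)
c=dict(bot.calibration("wrist"));im=bot.camera("wrist"); cv2.imwrite("pics/w14.png",cv2.resize(im[60:280,180:,::-1],None,fx=2.3,fy=2.3,interpolation=cv2.INTER_CUBIC)); np.savez("w14.npz",im=im,**c)
for n in ("lever_grip","lever_pivot"):
  for x in bot.spot_point("wrist",n): P=w(c,x["centre"]);print(n,round(x["conf"],2),P.round(1),proj(c,P).round())
E
```

```text
t 26.88 TCP [582.7 -21.1 115. ] yaw_y 85.4 tilt [-0.0164  0.0058] F [-0.2 -0.1  0. ] w -0.005 j [-0.16  0.5  -0.16  0.93  0.   -0.08]
total shift(tool) [49.1 99.4 91.3] turn [ 0.0052 -0.0167 -0.0804] deg 4.7
lever_grip 0.84 [533.9 -58.   39.1] [[203. 141.]]
lever_pivot 0.81 [535.1  28.6  41.7] [[323. 133.]]
```

View pics/w14.png

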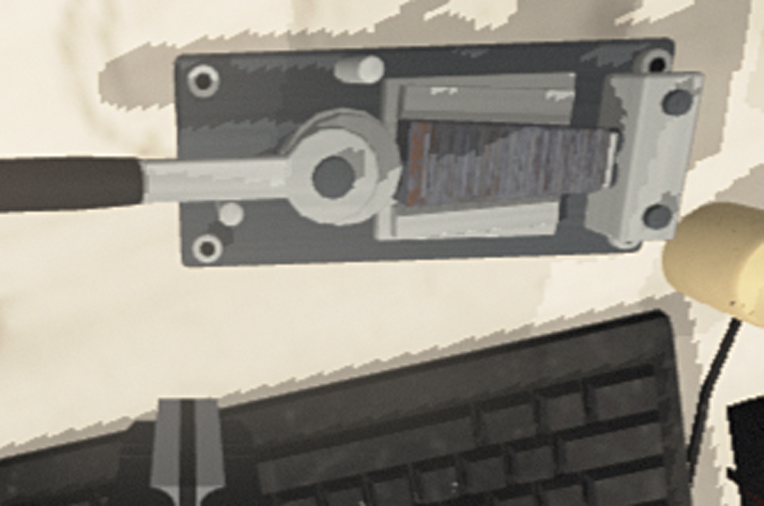

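```bash
python3 - <<'E'
from fh import *
z=np.load("w14.npz"); c={k:z[k] for k in("K","world_from_camera")}; im=z["im"]
full=cv2.resize(im[100:190,150:330,::-1],None,fx=4.4,fy=4.4,interpolation=cv2.INTER_CUBIC); cv2.imwrite("pics/c14.png",full)
g=cv2.GaussianBlur(cv2.cvtColor(im,cv2.COLOR_RGB2GRAY),(3,3),0).astype(float)
def edges(us,v0,v1,sign,slope=0):
    out=[]
    for u in us:
        col=g[v0:v1,u]; d=np.diff(col)*sign; k=int(np.argmax(d)); 
        if 0<k<len(d)-1:
            a,b,e=d[k-1],d[k],d[k+1]; k=k+.5*(a-e)/(a-2*b+e+1e-9)
        out.append((u,v0+k+.5))
    return np.array(out)
def direc(pts,h):
    W=np.array([onz(c,p,h)[:2] for p in pts]); 
    for _ in range(3):
        m=W.mean(0); d=np.linalg.svd(W-m)[2][0]; n=np.array([-d[1],d[0]]); e=(W-m)@n; W=W[abs(e)<max(.4,1.5*np.std(e))]
    a=np.degrees(np.arctan2(d[1],d[0]))%180; return a,len(W),np.std(e),W.mean(0)
print("bar upper",direc(edges(range(246,300),122,134,+1),45))
print("bar lower",direc(edges(range(246,300),140,152,-1),45))
print("grip upper",direc(edges(range(165,238),120,142,-1),41))
print("grip lower",direc(edges(range(165,238),142,162,+1),41))
print("plate bottom",direc(edges(range(265,450),165,182,+1),10))
print("plate top",direc(edges(range(262,460),72,90,-1),10))
E
```

```text
bar upper (np.float64(88.01016216785021), 54, np.float64(0.09038949952927), array([529.4346447 ,  -7.47894101]))
bar lower (np.float64(82.42836654997765), 34, np.float64(0.5909425486250268), array([541.23469706,  -3.07885168]))
grip upper (np.float64(86.32296801329962), 64, np.float64(0.17547058944923846), array([524.90931356, -54.75374299]))
grip lower (np.float64(87.9094862186962), 60, np.float64(0.21096956457625057), array([541.26415383, -57.00051805]))
plate bottom (np.float64(87.28336487040319), 185, np.float64(0.07469208958090286), array([575.71749456,  62.8458554 ]))
plate top (np.float64(87.24997996681154), 198, np.float64(0.058927932378919155), array([500.87751449,  64.39385166]))
```

View pics/c14.png

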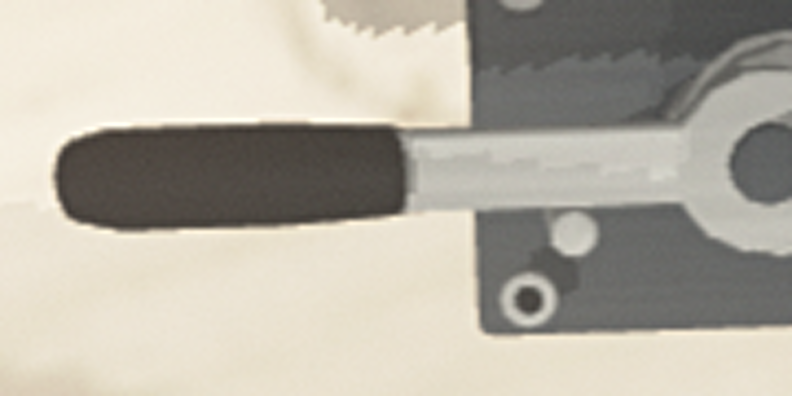

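```bash
python3 - <<'E'
from fh import *
rows([490,-59,110],87.2,4)
E
```

```text
t 27.02 TCP [580.9 -21.7 115.6] yaw_y 85.3 tilt [-0.0175  0.0058] F [0.2 0.1 0. ] w 0.001 j [-0.16  0.5  -0.16  0.93  0.   -0.08]
total shift(tool) [ 87.4 -44.6   7. ] turn [ 0.0046 -0.0178 -0.0326] deg 2.1
[21.9, -11.2, 1.7] -0.008
[21.9, -11.0, 1.7] -0.008
[22.0, -10.8, 1.7] -0.008
[22.1, -10.6, 1.7] -0.008
```

{"op": "send_rows", "data": {
  "motion": [
    [22,-11,0,0.001,-0.004,-0.008,-1],
    [22,-11,0,0.001,-0.004,-0.008,-1],
    [22,-11,0,0.001,-0.004,-0.008,-1],
    [24,-11,0,0.001,-0.004,-0.008,-1],
    [0,0,0,0,0,0,-1],
    [0,0,0,0,0,0,-1]
  ]
}}

```text
time: 27.78
ee_pos: [479.8, -61.2, 115.5]
tool_rot: [-0.081, -3.136, -0.001]
wrist_force: [0.2, 0.2, -0.7]
gripper_width: 0.004
```

```bash
python3 - <<'E'
from fh import *
rows([492,-59,29],87.2,5)
E
```

```text
t 27.77 TCP [479.8 -61.2 115.5] yaw_y 87.1 tilt [-0.0045  0.0009] F [ 0.2  0.2 -0.7] w 0.004 j [-0.28  0.32 -0.44  0.81 -0.   -0.23]
total shift(tool) [-12.5   2.7  86.5] turn [ 0.0007 -0.0045 -0.0026] deg 0.3
[-2.5, 0.5, 17.3] -0.001
[-2.5, 0.5, 17.3] -0.001
[-2.5, 0.5, 17.3] -0.001
[-2.5, 0.5, 17.3] -0.001
[-2.5, 0.5, 17.3] -0.001
```

{"op": "send_rows", "data": {
  "motion": [
    [-2,0.5,18,0,-0.002,-0.001,-1],
    [-2,0.5,18,0,-0.001,-0.001,-1],
    [-2,0.5,18,0,0,0,-1],
    [-2,0.5,18,0,0,0,-1],
    [0,0,13,0,0,0,-1],
    [0,0,0,0,0,0,-1]
  ]
}}

```text
time: 28.52
ee_pos: [491.8, -58.9, 28.1]
tool_rot: [0.076, 3.139, 0.0]
wrist_force: [-0.9, 0.5, -0.0]
gripper_width: -0.0
```

```bash
python3 - <<'E'
from fh import *
go([514,-59,29],87.2)
E
```

```text
t 28.52 TCP [491.8 -58.9  28.1] yaw_y 87.2 tilt [0.0019 0.0003] F [-0.9  0.5 -0. ] w -0.0 j [-0.27  0.45 -0.52  0.6   0.   -0.22]
total shift(tool) [-22.2   1.   -0.9] turn [0.0004 0.0019 0.0005] deg 0.1
```

{"op": "send_rows", "data": {
  "motion": [
    [-6,0,0,0,0,0,-1],
    [-6,0,0,0,0,0,-1],
    [-5,0,0,0,0,0,-1],
    [0,0,0,0,0,0,-1]
  ]
}}

```text
time: 29.02
ee_pos: [511.8, -60.2, 29.9]
tool_rot: [0.076, 3.135, -0.001]
wrist_force: [0.2, 0.8, -0.6]
gripper_width: -0.0
```

{"op": "send_rows", "data": {
  "motion": [
    [-1.5,0,0,0,0,0,-1],
    [-1.5,0,0,0,0,0,-1]
  ]
}}

```text
time: 29.28
ee_pos: [513.5, -60.2, 29.8]
tool_rot: [0.076, 3.138, -0.001]
wrist_force: [-7.7, -0.3, 5.2]
gripper_width: -0.001
```

{"op": "send_rows", "data": {
  "motion": [
    [-1.5,0,0,0,0,0,-1],
    [-1.5,0,0,0,0,0,-1]
  ]
}}

```text
time: 29.52
ee_pos: [513.4, -60.1, 29.4]
tool_rot: [-0.077, -3.138, 0.001]
wrist_force: [-5.3, -0.5, 4.7]
gripper_width: 0.007
```

{"op": "send_rows", "data": {
  "motion": [
    [-4,0,-0.5,0,-0.004,0,-1],
    [-4,0,-0.5,0,-0.004,0,-1]
  ]
}}

```text
time: 29.78
ee_pos: [513.5, -60.0, 29.1]
tool_rot: [-0.078, -3.132, 0.002]
wrist_force: [-14.8, -0.9, 11.7]
gripper_width: 0.002
```

```bash
python3 lev.py
```

```text
t 29.77 TCP [513.5 -60.   29.1] lever deg 265.9 cam_turn 1.536 radial 89.2 yaw 87.2 want 85.9 align [-0.001 -0.009  0.022] z err -0.1 F [-14.8  -0.9  11.7] |F| 18.9 Ftool [ 14.8  -1.7 -11.6]
```

{"op": "send_rows", "data": {
  "motion": [
    [-4.5,0,-1.5,0,-0.006,0,-1],
    [-4.5,0,-1.5,0,-0.004,0,-1]
  ]
}}

```text
time: 30.02
ee_pos: [513.4, -59.9, 29.6]
tool_rot: [-0.079, -3.125, 0.003]
wrist_force: [-10.7, -2.6, -2.9]
gripper_width: 0.001
```

```bash
python3 lev.py
```

```text
t 30.02 TCP [513.4 -59.9  29.6] lever deg 265.8 cam_turn 1.534 radial 89.1 yaw 87.1 want 85.8 align [-0.002 -0.016  0.023] z err -0.6 F [-10.7  -2.6  -2.9] |F| 11.4 Ftool [10.5 -3.1  3. ]
```

{"op": "send_rows", "data": {
  "motion": [
    [-5,0,-0.8,0,-0.005,0,-1],
    [-5.5,0,-0.6,0,-0.005,0,-1]
  ]
}}

```text
time: 30.28
ee_pos: [513.5, -59.8, 28.9]
tool_rot: [-0.081, -3.116, 0.004]
wrist_force: [-18.5, -2.0, 15.6]
gripper_width: 0.001
```

```bash
python3 lev.py
```

```text
t 30.27 TCP [513.5 -59.8  28.9] lever deg 265.8 cam_turn 1.535 radial 89.1 yaw 87.0 want 85.8 align [-0.003 -0.025  0.021] z err 0.1 F [-18.5  -2.   15.6] |F| 24.3 Ftool [ 18.8  -3.  -15.1]
```

18.8 N along the push line, well above the 11–15 N the lever needs, moved it less than 0.1 mm, so it is on the stop. I'll retreat and take a last look.

{"op": "send_rows", "data": {
  "motion": [
    [3,0,0,0,0,0,-1],
    [5,0,0,0,0,0,-1],
    [10,0,0,0,0,0,-1],
    [10,0,0,0,0,0,-1],
    [5,0,-20,0,0,0,-1],
    [0,0,-30,0,0,0,-1],
    [0,0,-30,0,0,0,-1],
    [-25,10,-5,0,0,0,-1],
    [-30,15,-5,0,0,0,-1],
    [-30,15,0,0,0,0,-1]
  ]
}}

```text
time: 31.52
ee_pos: [565.4, -22.0, 121.2]
tool_rot: [-0.085, -3.116, 0.003]
wrist_force: [-0.1, -0.1, 0.4]
gripper_width: 0.002
```

{"op": "send_rows", "data": {
  "motion": [
    [-25,0,0,0,0,0,-1],
    [0,0,0,0,0,0,-1]
  ]
}}

```text
time: 31.78
ee_pos: [591.8, -22.3, 120.5]
tool_rot: [-0.082, -3.118, 0.003]
wrist_force: [-0.9, 0.4, -0.9]
gripper_width: -0.004
```

```bash
python3 - <<'E'
from fh import *
go([540.3,82.4,25],90)
c=dict(bot.calibration("wrist"));im=bot.camera("wrist"); cv2.imwrite("pics/w15.png",cv2.resize(im[40:300,140:,::-1],None,fx=2.1,fy=2.1,interpolation=cv2.INTER_CUBIC)); np.savez("w15.npz",im=im,**c)
E
```

```text
t 31.77 TCP [591.8 -22.3 120.5] yaw_y 87.0 tilt [-0.0229 -0.0014] F [-0.9  0.4 -0.9] w -0.004 j [-0.16  0.51 -0.11  0.97 -0.   -0.11]
total shift(tool) [ 54.8 102.1  96.5] turn [-0.002  -0.0229 -0.0527] deg 3.3
```

View pics/w15.png

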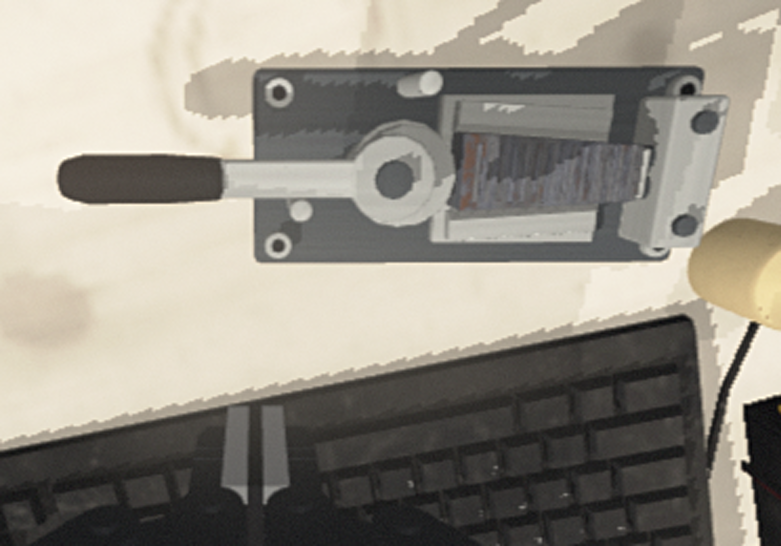

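The lever at (140,178) lies parallel to the base plate, against the pin at (301,210). The insert sits in the pocket with its narrow end on the pad nose (645,172), and the cam is against its wide end. The robot touches nothing, so I'm handing it in.

```bash
python3 - <<'E'
from workcell import bot
print(bot.finish_job()); print(bot.observe()["time"])
E
```

```text
the job is handed in; nothing more can be done
None
the job is handed in; nothing more can be done
```

I fitted the dark grey jaw insert in the holder's pocket, teeth up and narrow end to the pad, and let go of it. I then pushed the cam lever round to its end stop. The job was handed in at about 32 s, and it reported no verdict.

**Insert:** It went down between the walls with no noticeable force. It stopped at the height expected for the pocket floor, with the TCP at z = 24.7 against 24.8 mm. I didn't re-measure its height after letting go; the pictures show it in place.

**Lever:** In the last measured view the grip ran at about 87.1° and the base plate at 87.3°. The top edge of the lever bar alone read 88.0°. A second push of up to 18.8 N along the push line did not move it. My estimate from the tool position gave 1.535 rad instead of 1.571, which I put down to pivot and contact offset error, since the camera and the push test agree.

**Forces:** The highest push along the lever was 19.7 N. The highest total wrist force was 24.3 N, which includes about 15 N of vertical rubbing. Both are under 25 N, but forces were only read at the end of each move call, so brief peaks in between were not seen.

**Final picture:** The narrow end is on the pad and the cam is against the wide end. The robot was touching nothing when I handed in. I did no separate check that the bystanders stayed where they were, but the arm met nothing unexpected.

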